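# Lever the lid of a paint tin loose

## Task

The lid of the paint tin strapped in the plywood cradle is stuck tight. Work the blade of the tin opener under the edge of the lid and lever it up against the tin's rim until that side of the lid stands at least half a centimetre above its seat and stays there, with the lid still on the tin; then lay the opener down flat on the bench and let go of it. Leave the other things on the bench where they are.

Things in the scene. Friction and masses are not known exactly. Their poses are not given: they have to be found in the camera images.
- tin: Round bright-metal paint tin, 116 mm across its rim, strapped in a cradle: 165 mm square plywood board 15 mm thick, screwed to the bench, with four wooden blocks up to 65 mm high, out to 76 mm from the axis, and a strap clamp on its +x side, as far out, at 43 to 57 mm height. All fixed. Origin on the tin's axis at bench level, z up.
- tin_mouth (a point): Point on the tin's axis level with the flat top of the tin's outer rim, 133 mm above the bench. The rim runs all round, radius 54 to 58 mm, rigid: the fulcrum. The opener may be set anywhere round it.
- tin_ring (a point): Point on the tin's axis level with the sunk ring floor inside the rim, 125 mm above the bench. The floor runs from radius 54 mm in to 39.5 mm, where an upright inner curl (radius 39.5 to 37.5 mm, top 134 mm above the bench) carries the lid's edge and stops a blade pushed in.
- lid: Round press-in metal lid: edge 91 mm diameter, 3 mm thick; below it a 72 mm plug reaches 7 mm into the mouth. Origin: centre of the underside of the edge, z up; 134 mm above the bench when seated. The edge overhangs the inner curl by 6 mm, 9 mm above the ring floor; a blade enters by the 8.5 mm gap between it and the rim. About 60 g, too wide to grip.
- lid_top (a point): Centre of the lid, level with the top of its edge (3 mm above the lid's origin). The plug is held by friction all round: some 50 N straight up, or about 25 N at one side of the edge, which tips it up about its far side. It stays at the height and tilt it is left at. A side raised 5 mm lifts the centre about 2.3 mm.
- opener: Tin opener lying flat on the bench, 195 mm long, about 140 g: straight flat steel bar in a wooden handle. Origin at the handle's underside, below the junction of handle and bar; x to the tip, z up. Handle x -110 to 0, 26 wide, 24 high (z 0 to 24). Bar x 0 to 85, 14 wide, underside at z 10.5, 3 thick, 2 thick beyond x = 65 mm.
- opener_tip (a point): Middle of the lower edge of the opener's tip (x 85, y 0, z 10.5 mm in the opener's frame). Tilted about 18 degrees tip down, the bar passes over the rim and under the lid's edge until the tip meets the inner curl; pressing the handle down past level, to about 25 degrees the other way, lifts the edge 5 to 8 mm (the tip must stay well under it).
- opener_grip (a point): Inside the middle of the opener's handle (x -50, y 0, z 12 mm in the opener's frame): where to grip it, across its 26 mm width.
- small_tin: Bystander: closed paint tin, 72 mm diameter, 75 mm high, loose. Origin under its centre.
- squat_tin: Bystander: closed paint tin, 86 mm diameter, 60 mm high, loose. Origin under its centre.
- tray: Bystander: hand-painted tray, 200 x 300 x 26 mm (long side along its y), loose. Origin under its centre.
- bottle: Bystander: water bottle, 66 mm diameter, 210 mm high, loose. Origin under its centre.
- plate: Bystander: metal plate, 170 mm diameter, 18 mm high, loose. Origin under its centre.
- brush: Bystander: paint brush, 200 mm long, about 10 mm thick, lying along its x. Origin under its middle.
- paste_jar: Bystander: white jar, 58 mm diameter, 44 mm high, loose. Origin under its centre.
Mind the look-alikes: they are no part of the job. Of the things shaped like the lid, the metal one is meant. Of the things like the opener, leave any that is turquoise; of the rest the larger one is meant.

How it is judged:
By the outcome, as a careful person would: the job done as asked, in the order asked, and still so for the second after the job is handed in, with the robot touching nothing.
It also fails if it takes over 51 s, if anything falls off the work surface, if the arm or the gripper's body presses on something with over 40 N, if the wrist force passes 120 N, or if a joint passes its speed limit or range.

## Robot

A 6-joint arm with a two-finger parallel gripper is mounted at the origin on the work surface. World frame = base frame: x ahead of the robot, y to its left, z up, the work surface at z = 0. Lengths are in mm, angles in degrees, forces in N, time in s.
With the tool pointing down it reaches from about 350 to 850 mm from the base axis. Payload 8.1 kg.
Tool frame: the origin (TCP) lies at the very end of the fingers, on their centre line; the grasp point (between the pads) lies 19 mm behind it; z points along the fingers, y is the direction in which the jaws open and shut (so a half turn about z gives the same grasp; the last joint's range is limited). The gripper opens to 85 mm and grips with 20 to 120 N. Pads are 22 mm wide; open, the fingers measure 114 mm over their backs; the gripper's body (76 mm by 85 mm) begins 54 mm behind the grasp point. The pads swing forward as they close: fully open they stand 13 mm farther back than shut.
Start: joints at [61.914, 7.471, 85.268, -0, 87.261, -4.893], TCP at [236.28, 551.522, 231.292] pointing down, gripper open.
Joint ranges: [-169.43, 169.43], [-51.17, 129.36], [1.28, 143.12], [-76.62, 256.62], [0, 156.53], [-152.29, 152.29]. Speed limits (degrees/s): [136.94, 136.94, 159.86, 180, 180, 180].

## Interface

Orientations are given as [roll, pitch, yaw] about the fixed x, y, z axes, in that order (R = Rz(yaw) Ry(pitch) Rx(roll)).
In Python, from bench import r gives the robot as it stands.
- The arm moves only by the shell command python3 -m jog 'ROWS' [OPENING] [FORCE]. ROWS is JSON, a list of rows, each a list of 6 numbers: the shift along the tool's x, y, z normalised to -1 to 1, where 1 is 0.25 m, then the turn, a rotation vector about the tool's x, y, z normalised to -1 to 1, where 1 is pi rad. In form: [[x, y, z, ax, ay, az], ...]. A call has 1 to 10 rows; each row is the pose to reach, as a shift and turn from the pose commanded when the call began, along the tool's axes at that moment, turning the shorter way round; what a row does not reach only later rows make up. A row lasts 1/10 s, in which the tool goes at most 50 mm and 8.59 degrees, less where a joint would pass 70% of its speed; a pose out of reach is approached as far as the arm can. A call with a number of a shift or a turn outside -1 to 1 is refused whole. A call with a gripper value outside its range is refused whole. OPENING is the opening, from 0 (shut) to 1 (fully open), set as the call begins (- or left out, the last holds). The fingers move at their own pace and stop on an object; FORCE is the grip in N (left out, the last holds). Time passes only in rows, so rows that repeat a pose let the fingers close. It gives the time, the measured TCP pose, the force and the opening at its end, in the units of the state.
- r.sense(): the state, without advancing time (a new reading comes with each control period).
- r.snapshot(name): name is "side" or "top"; returns a dict with "pixels" (400x640x3 uint8, red, green, blue), "intrinsics" (3x3 intrinsics, pixels), "dist" ([k1, k2, p1, p2, k3] as OpenCV has them; the pictures are not rectified), "extrinsics" (4x4, takes a point from camera to world coordinates). Camera axes: x right, y down, z forward; pixel columns grow to the right and rows downward; lengths in mm; the calibration is good to about 2 mm. A picture is of the moment at which its call begins. There is no depth.
- r.hand_in(): hands the job in, once; it reports no verdict.
The state is a dict: "time": time; "joint_pos": joint angles; "qd": joint speeds; "joint_efforts": joint torques, N m; "tool_pos": TCP position; "tcp_rot": TCP orientation; "ft_force": force on the tool from outside, world axes, zero at the start; "wrist_torque": the same for the moment, N m; "finger_gap": finger opening in mm.
Only numpy, scipy, OpenCV 4.12 (cv2) and the standard library are available. Lean on these libraries where they do the work, as an engineer would, in place of code of your own. Each camera call takes 0.05 s, during which the arm holds its last target.

## Working session

There is one attempt and no reset: what is moved stays moved. The work goes in short steps, Python scripts to look and compute and a shell command to move; the robot and the scene stay as the last step left them, time stands still between calls to the robot, and variables do not carry over. Pictures are saved under pics/ and viewed, and the job is handed in when it is done.

```bash
mkdir -p pics; ls
python3 - <<'E'
from bench import r
import cv2, numpy as np, pickle
s=r.sense(); print({k:np.round(v,3).tolist() for k,v in s.items()})
for n in ("top","side"):
    d=r.snapshot(n); pickle.dump(d,open(f"pics/{n}0.pkl","wb")); cv2.imwrite(f"pics/{n}0.png",d["pixels"][:,:,::-1])
    print(n,np.round(d["intrinsics"],1).tolist(),d["dist"],np.round(d["extrinsics"],3).tolist())
E
```

```text
pics
{'time': 0.0, 'joint_pos': [61.913, 7.514, 85.331, 0.001, 87.262, -4.893], 'qd': [-0.062, 0.07, 0.1, 0.082, 0.006, -0.07], 'joint_efforts': [-0.002, -56.938, -50.056, -0.001, 0.014, 0.0], 'tool_pos': [236.02, 551.022, 230.247], 'tcp_rot': [-179.895, -0.01, 156.806], 'ft_force': [-0.255, 0.405, 0.233], 'wrist_torque': [-0.025, -0.024, -0.03], 'finger_gap': 85.622}
top [[507.1, 0.0, 315.0], [0.0, 507.1, 205.2], [0.0, 0.0, 1.0]] [0.009557 0.       0.       0.       0.      ] [[0.0, -0.994, 0.113, 316.494], [-1.0, -0.002, -0.012, -39.182], [0.012, -0.113, -0.994, 1570.604], [0.0, 0.0, 0.0, 1.0]]
side [[383.5, 0.0, 320.9], [0.0, 383.5, 199.3], [0.0, 0.0, 1.0]] [0.01768357 0.         0.         0.         0.        ] [[0.77, -0.372, 0.518, -232.681], [-0.637, -0.428, 0.641, -959.446], [-0.017, -0.824, -0.567, 911.618], [0.0, 0.0, 0.0, 1.0]]
```

View pics/top0.png

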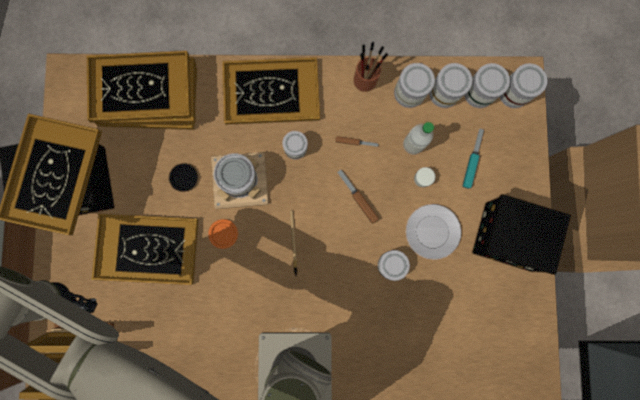

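View pics/side0.png

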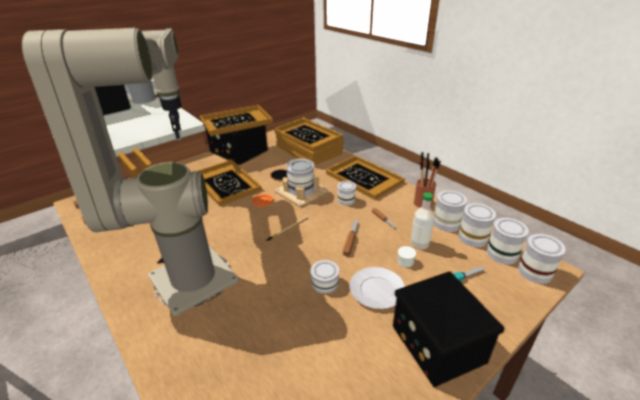

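The top view shows the tin at (236,174). The larger wooden opener lies from its tip at (342,171) to its handle end at (377,220). The small one near (357,142) and the turquoise one near (473,158) are decoys. I'll enlarge and localise.

```bash
cat > h.py <<'E'
import numpy as np, cv2, pickle
from scipy.spatial.transform import Rotation as R
def ray(d,uv):
    p=cv2.undistortPoints(np.array(uv,float).reshape(-1,1,2),d["intrinsics"],np.array(d["dist"])).reshape(-1,2)
    E=d["extrinsics"]; return E[:3,3],(np.c_[p,np.ones(len(p))]@E[:3,:3].T)
def onz(d,uv,z):
    o,v=ray(d,uv); z=np.broadcast_to(z,len(v)); return o+v*((z-o[2])/v[:,2])[:,None]
def proj(d,P):
    E=d["extrinsics"]; Ri=E[:3,:3].T; rv,_=cv2.Rodrigues(Ri)
    return cv2.projectPoints(np.array(P,float).reshape(-1,1,3),rv,-Ri@E[:3,3],d["intrinsics"],np.array(d["dist"]))[0].reshape(-1,2)
def crop(d,x0,y0,x1,y1,k,name):
    cv2.imwrite(name,cv2.resize(d["pixels"][y0:y1,x0:x1,::-1],None,fx=k,fy=k,interpolation=cv2.INTER_CUBIC))
E
python3 - <<'E'
from h import *
t=pickle.load(open("pics/top0.pkl","rb")); s=pickle.load(open("pics/side0.pkl","rb"))
crop(t,200,130,300,220,8,"pics/a.png"); crop(t,325,130,395,230,6,"pics/b.png")
crop(s,260,140,400,260,5,"pics/c.png")
hsv=cv2.cvtColor(t["pixels"],cv2.COLOR_RGB2HSV)
for q in [(367,207),(360,195),(346,180),(342,172),(330,200)]: print(q,t["pixels"][q[1],q[0]],hsv[q[1],q[0]])
E
```

```text
(367, 207) [126  84  58] [ 11 138 126]
(360, 195) [109  71  44] [ 12 152 109]
(346, 180) [129 134 133] [ 84  10 134]
(342, 172) [121 121 116] [ 30  11 121]
(330, 200) [163 127  90] [ 15 114 163]
```

View pics/a.png

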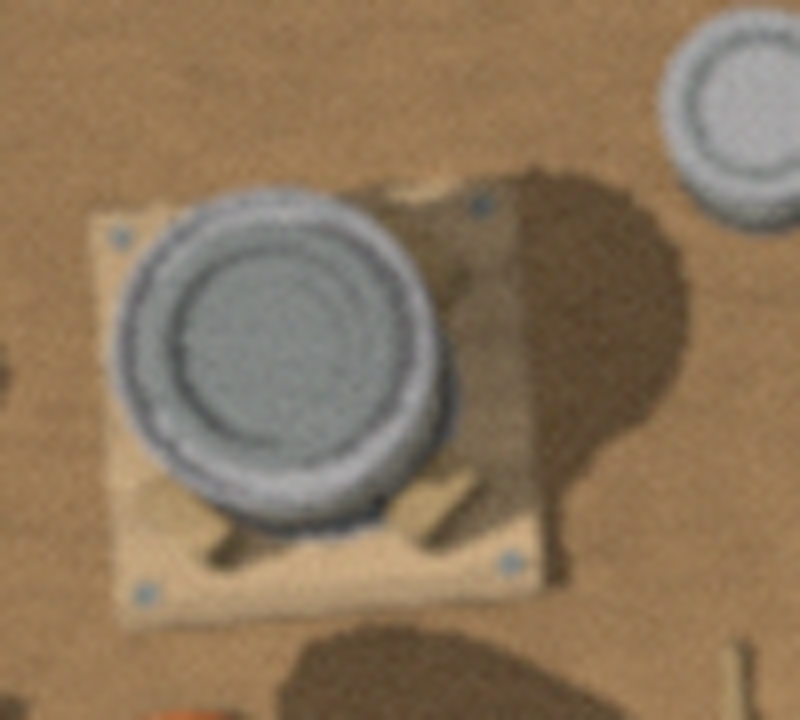

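View pics/b.png

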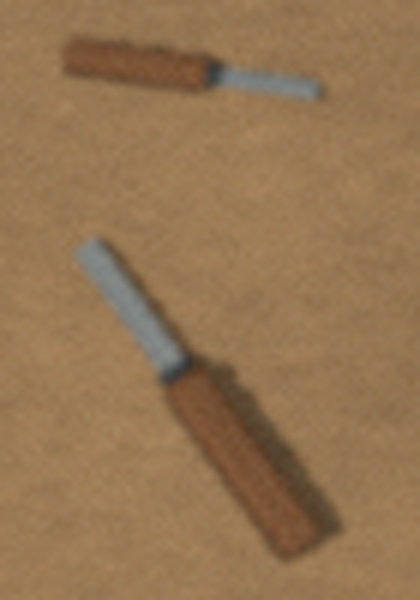

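View pics/c.png

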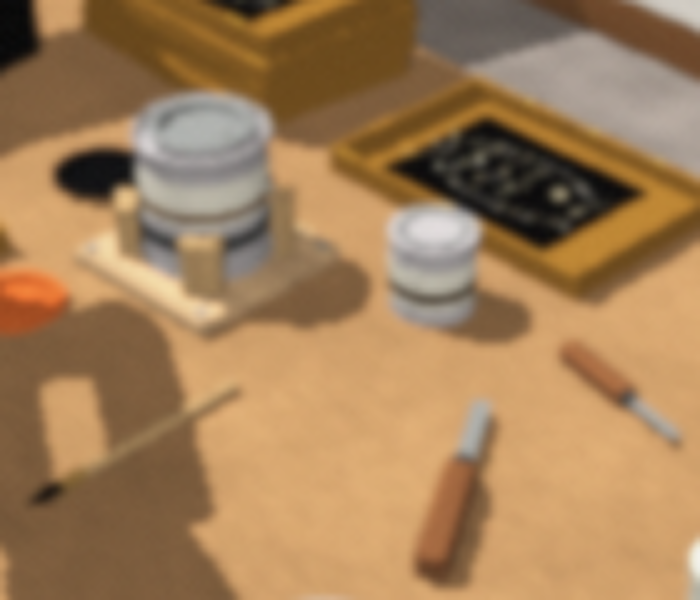

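Run:
```python
from h import *
t=pickle.load(open("pics/top0.pkl","rb")); s=pickle.load(open("pics/side0.pkl","rb"))
im=t["pixels"]; hsv=cv2.cvtColor(im,cv2.COLOR_RGB2HSV).astype(int)
H,S,V=hsv[...,0],hsv[...,1],hsv[...,2]
roi=np.zeros(H.shape,bool); roi[165:226,335:385]=1
I=im.astype(int)
hm=roi&(H<13)&(S>115)&(V>95)&(I[...,0]-I[...,2]>45)
bm=roi&(S<70)&(V>85)
# sub: print masks
for m,z,n in((hm,24,"handle"),(bm,13.5,"bar")):
    k,l,st,c=cv2.connectedComponentsWithStats(m.astype(np.uint8)); i=1+np.argmax(st[1:,4]); ys,xs=np.where(l==i)
    P=onz(t,np.c_[xs,ys],z)[:,:2]; c0=P.mean(0); u,sv,vt=np.linalg.svd(P-c0,full_matrices=False)
    q=(P-c0)@vt.T; ctr,wh,ang=cv2.minAreaRect(P.astype(np.float32))
    print(n,len(xs),c0,np.degrees(np.arctan2(vt[0,1],vt[0,0])),np.ptp(q,axis=0),ctr,wh,ang)
# rim: points from crop a by eye
rp=np.array([(112,352),(441,352),(276,187),(276,517)])/8+[200,130]-.5+.0625
print(onz(t,rp,133))
g=(S<60)&(V>90); k,l,st,c=cv2.connectedComponentsWithStats(g.astype(np.uint8)); i=l[174,236]; print(st[i],c[i])
cv2.imwrite("pics/m.png",cv2.resize(((l==i)[130:220,200:300]*255).astype(np.uint8),None,fx=6,fy=6,interpolation=0))
```

```text
handle 14 [ 506.8532937  -193.73486563] -95.64023429577173 [21.44845307 17.90039008] (508.3692932128906, -193.71221923828125) (17.378555297851562, 17.569395065307617) 44.94144821166992
bar 136 [ 570.89694115 -155.55326055] -144.04957365852525 [78.74864672 16.77656986] (571.2096557617188, -155.42234802246094) (78.77365112304688, 16.614917755126953) 35.54539489746094
[[570.42038594 233.66860032 133.        ]
 [570.73999432 116.04276506 133.        ]
 [630.78700898 176.16171258 133.        ]
 [510.92262247 173.99134582 133.        ]]
[ 213  153   42   42 1360] [234.13676471 173.60220588]
```

View pics/m.png

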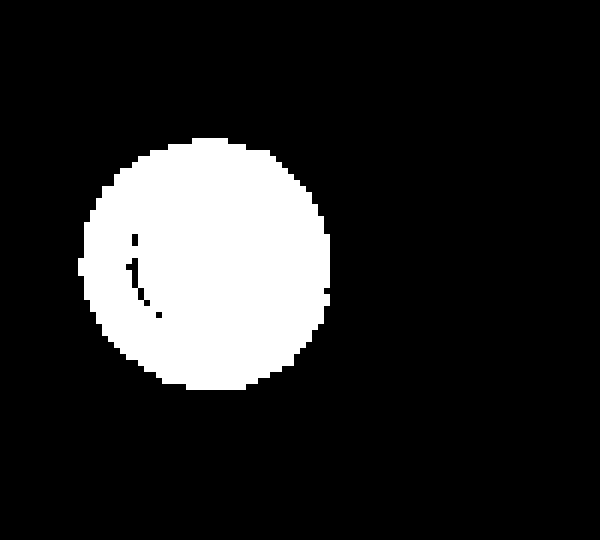

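Run:
```python
from h import *
t=pickle.load(open("pics/top0.pkl","rb")); s=pickle.load(open("pics/side0.pkl","rb"))
im=t["pixels"]; hsv=cv2.cvtColor(im,cv2.COLOR_RGB2HSV).astype(int)
H,S,V=hsv[...,0],hsv[...,1],hsv[...,2]
g=(S<60)&(V>90); k,l,st,c=cv2.connectedComponentsWithStats(g.astype(np.uint8)); m=(l==l[174,236]).astype(np.uint8)
cs=max(cv2.findContours(m,0,1)[0],key=len)[:,0].astype(float)
P=onz(t,cs,133)[:,:2]; A=np.c_[2*P,np.ones(len(P))]; x=np.linalg.lstsq(A,(P**2).sum(1),rcond=None)[0]; print("rim",x[:2],np.sqrt(x[2]+x[0]**2+x[1]**2))
B=cv2.GaussianBlur(im,(3,3),0).astype(float); ratio=B[...,0]/B[...,1]
roi=np.zeros(H.shape,bool); roi[165:226,335:385]=1
k,l,st,c=cv2.connectedComponentsWithStats((roi&(ratio>1.4)).astype(np.uint8)); i=1+np.argmax(st[1:,4]); ys,xs=np.where(l==i)
Q=onz(t,np.c_[xs,ys],24)[:,:2]; print("handle",len(xs),Q.mean(0),cv2.minAreaRect(Q.astype(np.float32)))
hc=Q.mean(0); bc=np.array([571,-155.5]); d=bc-hc; a=np.arctan2(d[1],d[0]); print(np.degrees(a),np.linalg.norm(d))
# side view opener handle
B=cv2.GaussianBlur(s["pixels"],(3,3),0).astype(float); ratio=B[...,0]/B[...,1]
for q in [(349,240),(352,230),(330,230)]: print(s["pixels"][q[1],q[0]],ratio[q[1],q[0]])
roi=np.zeros(H.shape,bool); roi[215:260,335:368]=1
k,l,st,c=cv2.connectedComponentsWithStats((roi&(ratio>1.55)).astype(np.uint8)); i=1+np.argmax(st[1:,4]); print("side handle",st[i],c[i],onz(s,[c[i]],14))
# overlays
yaw=a; o=hc+55*d/np.linalg.norm(d); Rz=R.from_euler('z',yaw).as_matrix()
box=np.array([[X,Y,24] for X,Y in((-110,-13),(-110,13),(0,13),(0,-13))]+[[X,Y,13.5] for X,Y in((0,-7),(85,-7),(85,7),(0,7))])
W=box@Rz.T+[*o,0]; print("origin",o)
th=np.linspace(0,2*np.pi,60); C=lambda r,z:np.c_[x[0]+r*np.cos(th),x[1]+r*np.sin(th),z+0*th]
for d_,n,w in((t,"t",(200,130,390,230)),(s,"s",(260,140,400,260))):
    k=4 if n=="t" else 5; x0,y0,x1,y1=w
    J=cv2.resize(d_["pixels"][y0:y1,x0:x1,::-1],None,fx=k,fy=k,interpolation=cv2.INTER_CUBIC)
    for pts,col in((W[:4],(0,255,255)),(W[4:],(255,255,0)),(C(58,133),(0,0,255)),(C(45.5,137),(0,255,0))):
        p=((proj(d_,pts)-[x0,y0]+.5)*k).astype(np.int32); cv2.polylines(J,[p],True,col,1)
    cv2.imwrite(f"pics/ov_{n}.png",J)
```

```text
rim [570.63971702 175.13517908] 58.99366672754534
handle 256 [ 488.27059942 -212.57200367] ((488.0364074707031, -212.9273681640625), (103.41632080078125, 23.943355560302734), 35.552303314208984)
34.60038149125856 100.5055586664793
[163 104  64] 1.561904761904762
[154 144 132] 1.0972222222222223
[221 172 117] 1.286549707602339
side handle [345 234   9  20  76] [349.02631579 244.01315789] [[ 484.76982216 -223.94719669   14.        ]]
origin [ 533.54289174 -181.34029625]
```

View pics/ov_t.png

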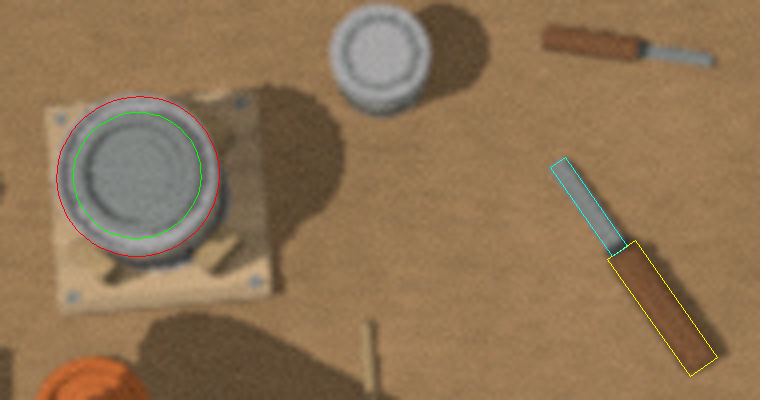

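View pics/ov_s.png

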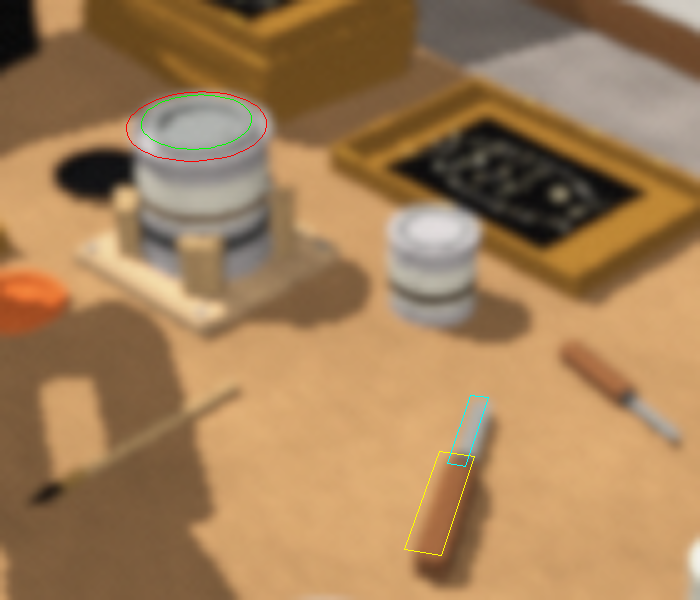

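```bash
cat >> h.py <<'E'
def tool(rpy): return R.from_euler('xyz',rpy,degrees=True)
def row(p0,R0,p1,R1):
    d=R0.inv().apply(np.array(p1,float)-p0)/250; w=(R0.inv()*R1).as_rotvec()/np.pi
    return np.round(np.r_[d,w],4)
def apply(p0,R0,rw):
    rw=np.array(rw,float); return p0+R0.apply(rw[:3]*250), R0*R.from_rotvec(rw[3:]*np.pi)
E
python3 - <<'E'
from h import *
p0=np.array([236.28,551.522,231.292]);R0=tool([180,0,156.806])
p1=np.array([364,170,235]);R1=tool([180,0,95.7])
print(row(p0,R0,p1,R1).tolist())
E
```

```text
[-1.0706, -1.2015, -0.0148, -0.0, -0.0, 0.3395]
```

```bash
python3 -m jog '[[-0.86,-0.96,0,0,0,0.34],[-0.86,-0.96,0,0,0,0.34],[-0.86,-0.96,0,0,0,0.34],[-0.86,-0.96,0,0,0,0.34],[-0.86,-0.96,0,0,0,0.34],[-0.86,-0.96,0,0,0,0.34],[-0.86,-0.96,0,0,0,0.34],[-0.86,-0.96,0,0,0,0.34]]' 1
python3 - <<'E'
from h import *
p0=np.array([236.28,551.522,231.292]);R0=tool([180,0,156.806])
p,Q=apply(p0,R0,[-0.86,-0.96,0,0,0,0.34]); print(p,Q.as_euler('xyz',degrees=True))
from bench import r
s=r.sense(); print(s["tool_pos"],s["tcp_rot"],s["time"])
print(row(p,Q,[492.4,-209.7,150],tool([180,0,34.6])).tolist())
E
```

```text
time: 0.9
tool_pos: [340.1, 243.7, 231.1]
tcp_rot: [180.0, 0.0, 95.1]
ft_force: [0.6, -0.1, 0.0]
finger_gap: 85.2
[339.38000897 246.24280295 231.292     ] [180.      0.     95.606]
[340.14556103 243.74382791 231.11748487] [1.79982868e+02 4.31813270e-02 9.51204986e+01] 0.9
[-1.8748, 0.431, 0.3252, -0.0, -0.0, 0.3389]
```

```bash
python3 -m jog '[[-0.94,0.21,0,0,0,0.17],[-0.94,0.21,0,0,0,0.17],[-0.94,0.21,0,0,0,0.17],[-0.94,0.21,0,0,0,0.17],[-0.94,0.21,0,0,0,0.17],[-0.94,0.21,0,0,0,0.17]]'
python3 - <<'E'
from h import *
p0=np.array([236.28,551.522,231.292]);R0=tool([180,0,156.806])
for rw in([-0.86,-0.96,0,0,0,0.34],[-0.94,0.21,0,0,0,0.17]): p0,R0=apply(p0,R0,rw)
print(p0,R0.as_euler('xyz',degrees=True))
print(row(p0,R0,[492.4,-209.7,110],tool([180,0,34.6])).tolist())
E
```

```text
time: 1.5
tool_pos: [415.5, 14.1, 231.0]
tcp_rot: [180.0, 0.1, 64.8]
ft_force: [-1.0, 0.7, -1.1]
finger_gap: 85.2
[414.5853837   17.49534043 231.292     ] [180.      0.     65.006]
[-0.6922, 0.6661, 0.4852, -0.0, -0.0, 0.1689]
```

```bash
python3 -m jog '[[-0.692,0.666,0.485,0,0,0.169],[-0.692,0.666,0.485,0,0,0.169],[-0.692,0.666,0.485,0,0,0.169],[-0.692,0.666,0.485,0,0,0.169],[-0.692,0.666,0.485,0,0,0.169],[-0.692,0.666,0.485,0,0,0.169],[-0.692,0.666,0.485,0,0,0.169],[-0.692,0.666,0.485,0,0,0.169],[-0.692,0.666,0.485,0,0,0.169]]' 0.65
python3 - <<'E'
from h import *
from bench import r
for n in ("top","side"):
    d=r.snapshot(n); pickle.dump(d,open(f"pics/{n}1.pkl","wb"))
    crop(d,*((320,150,420,250,6) if n=="top" else (290,150,410,270,5)),f"pics/{n}1.png")
s=r.sense();print(s["tool_pos"],s["tcp_rot"],s["time"])
p0=np.array([236.28,551.522,231.292]);R0=tool([180,0,156.806])
for rw in([-0.86,-0.96,0,0,0,0.34],[-0.94,0.21,0,0,0,0.17],[-0.692,0.666,0.485,0,0,0.169]): p0,R0=apply(p0,R0,rw)
print(p0,R0.as_euler('xyz',degrees=True))
for n in ("top","side"):
    d=pickle.load(open(f"pics/{n}1.pkl","rb")); print(n,proj(d,[s["tool_pos"]]))
E
```

```text
time: 2.4
tool_pos: [492.9, -208.1, 110.6]
tcp_rot: [180.0, -0.0, 34.7]
ft_force: [-0.5, 0.6, -0.7]
finger_gap: 55.6
[ 492.99189101 -208.461168    110.99394715] [ 1.79935482e+02 -4.70249861e-02  3.47048647e+01] 2.5
[ 492.39645838 -209.6537002   110.042     ] [180.      0.     34.586]
top [[367.07041259 201.59265882]]
side [[348.38810412 219.18669564]]
```

View pics/top1.png

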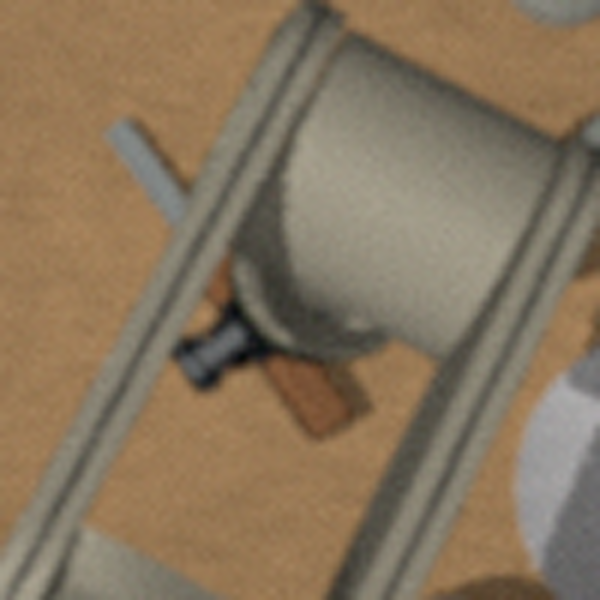

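View pics/side1.png

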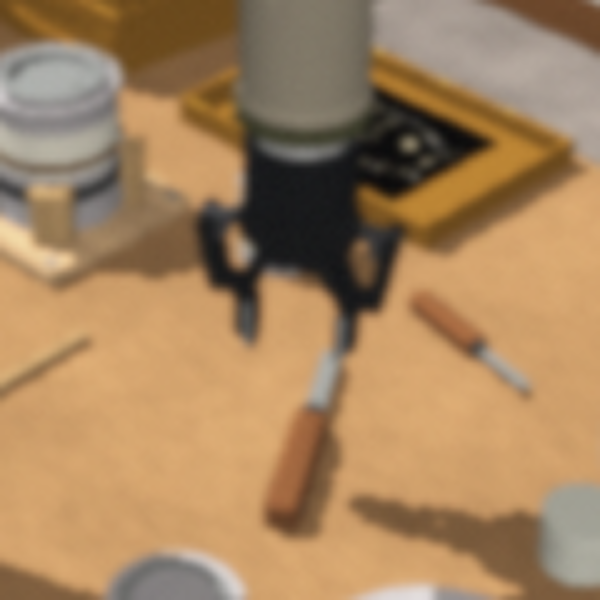

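```bash
python3 -m jog '[[0,0,0.15,0,0,0],[0,0,0.3,0,0,0],[0,0,0.39,0,0,0],[0,0,0.42,0,0,0],[0,0,0.43,0,0,0],[0,0,0.43,0,0,0]]' 0.65 && python3 -m jog '[[0,0,0,0,0,0],[0,0,0,0,0,0],[0,0,0,0,0,0],[0,0,0,0,0,0],[0,0,0,0,0,0],[0,0,0,0,0,0]]' 0 100
```

```text
time: 3.1
tool_pos: [493.4, -209.8, 3.9]
tcp_rot: [179.9, -0.1, 34.6]
ft_force: [-0.2, -0.3, 0.1]
finger_gap: 55.4
time: 3.7
tool_pos: [493.8, -210.4, 4.6]
tcp_rot: [179.8, -0.1, 34.6]
ft_force: [-1.6, 0.6, 7.5]
finger_gap: 24.1
```

```bash
python3 -m jog '[[0,0,-0.05,0,0,0],[0,0,-0.2,0,0,0],[0,0,-0.4,0,0,0],[0,0,-0.6,0,0,0],[0,0,-0.8,0,0,0],[0,0,-0.8,0,0,0]]'
python3 - <<'E'
from h import *
from bench import r
for n in ("top","side"):
    d=r.snapshot(n); pickle.dump(d,open(f"pics/{n}2.pkl","wb"))
    crop(d,*((320,140,420,240,6) if n=="top" else (290,110,410,230,5)),f"pics/{n}2.png")
s=r.sense();print(s["tool_pos"],s["tcp_rot"],s["time"],s["ft_force"],s["finger_gap"])
E
```

```text
time: 4.3
tool_pos: [496.5, -211.9, 213.0]
tcp_rot: [179.2, -0.4, 34.6]
ft_force: [0.6, -0.0, -0.9]
finger_gap: 23.8
[ 493.44156648 -210.24889219  205.36869464] [ 1.79754358e+02 -1.22933392e-01  3.45838717e+01] 4.4 [-0.45170812 -0.06303121 -2.08239201] 23.82089801274697
```

View pics/top2.png

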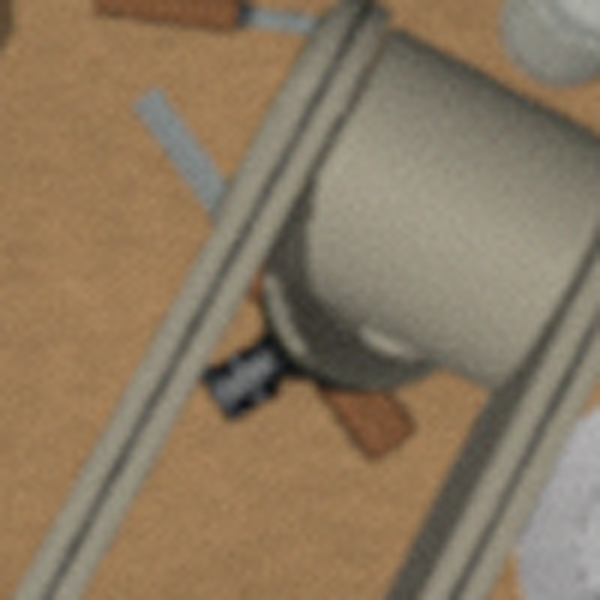

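View pics/side2.png

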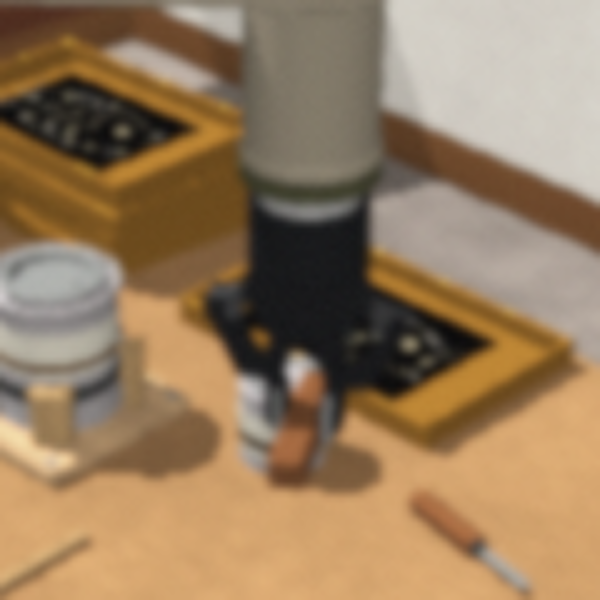

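Run:
```python
from h import *
d=pickle.load(open("pics/top2.pkl","rb"))
T=onz(d,[(344.1,155.4)],220.9)[0]; Q=tool([179.2,-.4,34.6]); print(T, Q.inv().apply(T-[496.5,-211.9,213]))
```

```text
[ 605.71071058 -134.78337766  220.9       ] [133.73739348  -1.36546724  -6.98626011]
```

```bash
cat >> h.py <<'E'
C=np.array([570.6,175.1]); PSI=55.0
def cmd():
    p0=np.array([236.28,551.522,231.292]);R0=tool([180,0,156.806])
    for l in open("log.txt"):
        p0,R0=apply(p0,R0,eval(l))
    return p0,R0
OFF=np.array([134.0,0,-5.9])
def tcp_for(rr,z,a,psi=PSI):
    "opener tip (lower edge) at radius rr from tin axis on the handle side, height z"
    u=np.array([np.cos(np.radians(psi)),np.sin(np.radians(psi))]); Q=tool([180,a,psi])
    return np.r_[C-rr*u,z]-Q.apply(OFF),Q
def tip(p,Q,psi=PSI):
    T=p+Q.apply(OFF); u=np.array([np.cos(np.radians(psi)),np.sin(np.radians(psi))]); d=T[:2]-C
    return np.r_[-d@u, d@[-u[1],u[0]], T[2]]
E
cat > log.txt <<'E'
[-0.86,-0.96,0,0,0,0.34]
[-0.94,0.21,0,0,0,0.17]
[-0.692,0.666,0.485,0,0,0.169]
[0,0,0.43,0,0,0]
[0,0,-0.8,0,0,0]
E
python3 - <<'E'
from h import *
from bench import r
s=r.sense();print(s["tool_pos"],s["tcp_rot"],s["time"])
p,Q=cmd(); print(p)
p1,Q1=tcp_for(50,133-4*np.tan(np.radians(24))+40,24); print(p1); print(row(p,Q,p1,Q1).tolist())
E
```

```text
[ 493.44156648 -210.24889219  205.36869464] [ 1.79754358e+02 -1.22933392e-01  3.45838717e+01] 4.4
[ 492.39645838 -209.6537002   202.542     ]
[470.33032847  31.90006847 220.33187723]
[0.4758, -0.8456, -0.0712, -0.0238, -0.1319, -0.1117]
```

```bash
python3 -m jog '[[0.476,-0.846,-0.071,-0.024,-0.132,-0.112],[0.476,-0.846,-0.071,-0.024,-0.132,-0.112],[0.476,-0.846,-0.071,-0.024,-0.132,-0.112],[0.476,-0.846,-0.071,-0.024,-0.132,-0.112],[0.476,-0.846,-0.071,-0.024,-0.132,-0.112],[0.476,-0.846,-0.071,-0.024,-0.132,-0.112],[0.476,-0.846,-0.071,-0.024,-0.132,-0.112],[0.476,-0.846,-0.071,-0.024,-0.132,-0.112],[0.476,-0.846,-0.071,-0.024,-0.132,-0.112]]' 
echo '[0.476,-0.846,-0.071,-0.024,-0.132,-0.112]'>>log.txt
python3 - <<'E'
from h import *
from bench import r
s=r.sense()
for n in ("top","side"):
    d=r.snapshot(n); pickle.dump(d,open(f"pics/{n}3.pkl","wb"))
    crop(d,*((200,120,320,240,5) if n=="top" else (230,100,350,220,5)),f"pics/{n}3.png")
print(s["tool_pos"],s["tcp_rot"],s["time"],s["ft_force"],s["finger_gap"])
print(tip(s["tool_pos"],tool(s["tcp_rot"])))
s=r.sense();print(s["tool_pos"],s["tcp_rot"],tip(s["tool_pos"],tool(s["tcp_rot"])))
p,Q=cmd(); print("cmd",p,Q.as_euler('xyz',degrees=True),tip(p,Q))
E
```

```text
time: 5.3
tool_pos: [469.9, 30.7, 219.7]
tcp_rot: [-180.0, 24.1, 54.9]
ft_force: [0.4, 0.0, -0.5]
finger_gap: 24.0
[469.92347108  30.66709014 219.73905976] [-179.99058483   24.0773623    54.93848394] 5.3 [ 0.42163083  0.01017664 -0.5115973 ] 24.047967035986275
[ 51.30986067  -0.50883586 170.45778419]
[470.16527716  30.7972494  220.10738872] [179.98016011  24.03817217  54.9209459 ] [ 51.03091026  -0.66747448 170.91145194]
cmd [470.30978514  32.01845141 220.292     ] [179.96706587  24.02289491  55.0409022 ] [ 49.93447918   0.17720971 171.1293361 ]
```

View pics/top3.png

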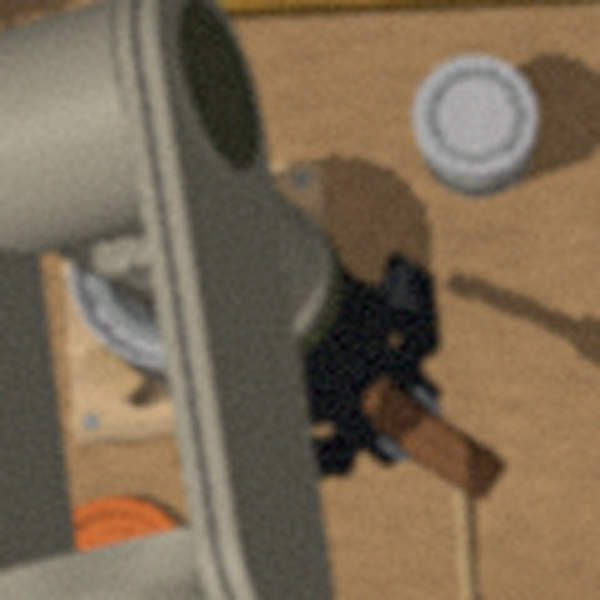

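View pics/side3.png

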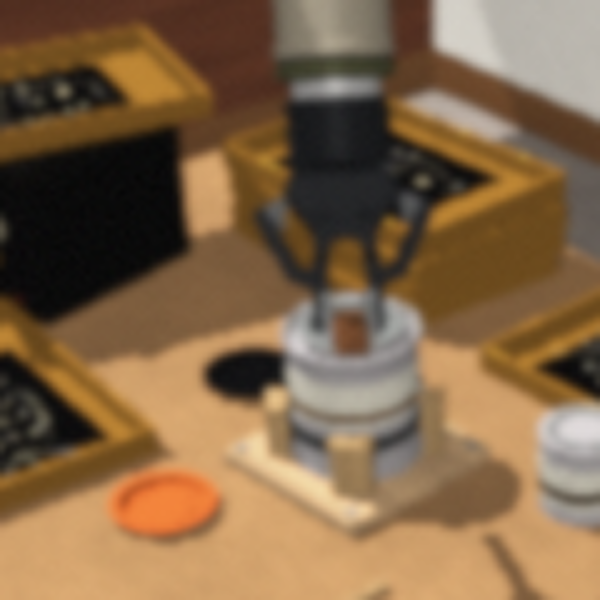

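```bash
python3 -m jog '[[0.02,0,0.045,0,0,0],[0.035,0,0.08,0,0,0],[0.0472,0,0.1058,0,0,0],[0.0537,0,0.1206,0,0,0],[0.0537,0,0.1206,0,0,0],[0.0537,0,0.1206,0,0,0]]' 
echo '[0.0537,0,0.1206,0,0,0]'>>log.txt
cat > st.py <<'E'
from h import *
from bench import r
s=r.sense(); p,Q=cmd()
print(round(s["time"],2),"tool",np.round(s["tool_pos"],1),np.round(s["tcp_rot"],1),"tip",np.round(tip(s["tool_pos"],tool(s["tcp_rot"])),1),"cmdtip",np.round(tip(p,Q),1),"F",np.round(s["ft_force"],1),"M",np.round(s["wrist_torque"],2),round(s["finger_gap"],1))
E
python3 st.py
python3 -m jog '[[0.0016,0,0.0036,0,0,0],[0.0032,0,0.0073,0,0,0],[0.0049,0,0.011,0,0,0],[0.0049,0,0.011,0,0,0]]'
echo '[0.0049,0,0.011,0,0,0]'>>log.txt; python3 st.py
```

```text
time: 6.0
tool_pos: [470.4, 32.0, 187.3]
tcp_rot: [180.0, 24.0, 55.0]
ft_force: [0.3, 0.4, -1.7]
finger_gap: 23.9
6.0 tool [470.4  32.  187.3] [180.  24.  55.] tip [ 49.9   0.2 138.2] cmdtip [ 49.9   0.2 138.1] F [ 0.3  0.4 -1.7] M [ 0.26 -0.16 -0.02] 23.9
time: 6.4
tool_pos: [470.3, 32.0, 184.2]
tcp_rot: [180.0, 24.0, 55.0]
ft_force: [-0.0, -0.2, -2.3]
finger_gap: 24.1
6.4 tool [470.3  32.  184.2] [180.  24.  55.] tip [ 49.9   0.2 135.1] cmdtip [ 49.9   0.2 135.1] F [-0.  -0.2 -2.3] M [ 0.21 -0.18  0.02] 24.1
```

```bash
python3 -m jog '[[0.0016,0,0.0036,0,0,0],[0.0032,0,0.0073,0,0,0],[0.0032,0,0.0073,0,0,0]]'
echo '[0.0032,0,0.0073,0,0,0]'>>log.txt; python3 st.py
python3 -m jog '[[0.0016,0,0.0036,0,0,0],[0.0016,0,0.0036,0,0,0]]'
echo '[0.0016,0,0.0036,0,0,0]'>>log.txt; python3 st.py
```

```text
time: 6.7
tool_pos: [470.2, 32.0, 182.1]
tcp_rot: [180.0, 24.0, 55.0]
ft_force: [0.5, 0.0, -1.6]
finger_gap: 24.2
6.7 tool [470.2  32.  182.1] [180.  24.  55.] tip [ 50.    0.2 132.9] cmdtip [ 50.    0.2 133.1] F [ 0.5  0.  -1.6] M [ 0.17 -0.17  0.01] 24.2
time: 6.9
tool_pos: [470.3, 32.0, 181.2]
tcp_rot: [180.0, 24.0, 55.0]
ft_force: [0.3, -0.8, -1.2]
finger_gap: 23.8
6.9 tool [470.3  32.  181.2] [180.  24.  55.] tip [ 50.    0.2 132. ] cmdtip [ 50.    0.2 132.1] F [ 0.3 -0.8 -1.2] M [ 0.25 -0.17 -0.04] 23.8
```

```bash
for i in 1 2 3; do echo; done; python3 -m jog '[[0.0016,0,0.0036,0,0,0],[0.0016,0,0.0036,0,0,0]]'
echo '[0.0016,0,0.0036,0,0,0]'>>log.txt; python3 st.py
python3 -m jog '[[0.0016,0,0.0036,0,0,0],[0.0016,0,0.0036,0,0,0]]'
echo '[0.0016,0,0.0036,0,0,0]'>>log.txt; python3 st.py
```

```text
time: 7.1
tool_pos: [470.4, 32.0, 180.4]
tcp_rot: [179.9, 24.0, 55.0]
ft_force: [-0.2, 0.5, 0.8]
finger_gap: 23.5
7.1 tool [470.4  32.  180.4] [179.9  24.   55. ] tip [ 49.9   0.  131.3] cmdtip [ 50.    0.2 131.2] F [-0.2  0.5  0.8] M [ 0.26 -0.2   0.01] 23.5
time: 7.3
tool_pos: [470.5, 32.0, 179.6]
tcp_rot: [179.9, 24.0, 55.0]
ft_force: [-0.2, -0.9, 1.3]
finger_gap: 23.7
7.3 tool [470.5  32.  179.6] [179.9  24.   55. ] tip [ 4.980e+01 -1.000e-01  1.305e+02] cmdtip [ 50.    0.2 130.2] F [-0.2 -0.9  1.3] M [ 0.33 -0.29 -0.02] 23.7
```

```bash
python3 -m jog '[[-0.0033,0,-0.0073,0,0,0],[-0.0033,0,-0.0073,0,0,0],[0.0067,0,-0.0073,0,0,0],[0.0167,0,-0.0073,0,0,0],[0.0167,0,-0.0073,0,0,0]]'
echo '[0.0167,0,-0.0073,0,0,0]'>>log.txt; python3 st.py
python3 -m jog '[[0.0044,0,0,0,0,0],[0.0088,0,0,0,0,0],[0.0132,0,0,0,0,0],[0.0132,0,0,0,0,0]]'
echo '[0.0132,0,0,0,0,0]'>>log.txt; python3 st.py
```

```text
time: 7.8
tool_pos: [472.9, 36.0, 178.9]
tcp_rot: [180.0, 24.0, 55.1]
ft_force: [0.5, 1.4, -1.2]
finger_gap: 23.7
7.8 tool [472.9  36.  178.9] [180.   24.   55.1] tip [ 45.2   0.4 129.8] cmdtip [ 45.4   0.2 130.1] F [ 0.5  1.4 -1.2] M [ 0.3  -0.25  0.04] 23.7
time: 8.2
tool_pos: [474.7, 38.3, 177.8]
tcp_rot: [180.0, 24.0, 55.0]
ft_force: [0.1, -0.4, -1.0]
finger_gap: 24.2
8.2 tool [474.7  38.3 177.8] [180.  24.  55.] tip [ 42.3   0.2 128.7] cmdtip [ 42.4   0.2 128.8] F [ 0.1 -0.4 -1. ] M [ 0.28 -0.18 -0.03] 24.2
```

```bash
python3 -m jog '[[0.0044,0,0,0,0,0],[0.0066,0,0,0,0,0],[0.0066,0,0,0,0,0]]'
echo '[0.0066,0,0,0,0,0]'>>log.txt; python3 st.py
python3 -m jog '[[0.0044,0,0,0,0,0],[0.0066,0,0,0,0,0],[0.0066,0,0,0,0,0]]'
echo '[0.0066,0,0,0,0,0]'>>log.txt; python3 st.py
```

```text
time: 8.5
tool_pos: [475.5, 39.5, 177.2]
tcp_rot: [180.0, 24.0, 55.0]
ft_force: [-0.2, 0.2, -0.8]
finger_gap: 23.9
8.5 tool [475.5  39.5 177.2] [180.  24.  55.] tip [ 40.8   0.2 128.1] cmdtip [ 40.9   0.2 128.1] F [-0.2  0.2 -0.8] M [ 0.19 -0.21  0.02] 23.9
time: 8.8
tool_pos: [476.4, 40.7, 176.6]
tcp_rot: [180.0, 24.0, 55.0]
ft_force: [0.0, -0.3, -0.7]
finger_gap: 24.1
8.8 tool [476.4  40.7 176.6] [180.  24.  55.] tip [ 39.3   0.2 127.4] cmdtip [ 39.4   0.2 127.4] F [ 0.  -0.3 -0.7] M [ 0.24 -0.17 -0.  ] 24.1
```

```bash
python3 -m jog '[[0.0033,0,0,0,0,0],[0.0044,0,0,0,0,0],[0.0044,0,0,0,0,0]]'
echo '[0.0044,0,0,0,0,0]'>>log.txt; python3 st.py
python3 -m jog '[[0.0022,0,0,0,0,0],[0.0044,0,0,0,0,0],[0.0044,0,0,0,0,0]]'
echo '[0.0044,0,0,0,0,0]'>>log.txt; python3 st.py
```

```text
time: 9.1
tool_pos: [476.8, 41.3, 176.2]
tcp_rot: [180.0, 24.1, 55.0]
ft_force: [-1.7, -1.9, -0.2]
finger_gap: 23.8
9.1 tool [476.8  41.3 176.2] [180.   24.1  55. ] tip [ 38.6   0.2 127. ] cmdtip [ 38.4   0.2 127. ] F [-1.7 -1.9 -0.2] M [-0.07  0.02  0.05] 23.8
time: 9.4
tool_pos: [477.1, 41.6, 176.0]
tcp_rot: [180.0, 24.1, 55.0]
ft_force: [-3.9, -6.1, 2.8]
finger_gap: 23.9
9.4 tool [477.1  41.6 176. ] [180.   24.1  55. ] tip [3.830e+01 1.000e-01 1.265e+02] cmdtip [ 37.4   0.2 126.6] F [-3.9 -6.1  2.8] M [-0.62  0.53 -0.03] 23.9
```

```bash
cat > plan.py <<'E'
from h import *
import sys
def key(a,rt,press):
    z=133-(54-rt)*np.tan(np.radians(a)) if a>0 else 133-(58-rt)*np.tan(np.radians(a))
    return tcp_for(rt-1.5,z-0.5-press,a)
if __name__=="__main__":
    rt=float(sys.argv[1]); pr=float(sys.argv[2]); p,Q=cmd()
    for a in sys.argv[3:]:
        p1,Q1=key(float(a),rt,pr); print(a,np.round(p1,1),row(p,Q,p1,Q1).tolist())
E
python3 plan.py 41 0.5 24 20 16 12 8 4 0
```

```text
24 [476.4  40.5 175.3] [-0.0072, 0.0003, 0.0049, 0.0003, 0.0001, 0.0002]
20 [474.6  37.9 167.6] [-0.006, 0.0003, 0.0384, 0.0003, 0.0223, 0.0002]
16 [473.1  35.9 159.5] [-0.002, 0.0002, 0.0718, 0.0003, 0.0446, 0.0002]
12 [472.1  34.4 151.3] [0.0045, 0.0002, 0.1048, 0.0003, 0.0668, 0.0002]
8 [471.4  33.4 143. ] [0.0137, 0.0002, 0.1373, 0.0002, 0.089, 0.0002]
4 [471.   32.9 134.6] [0.0253, 0.0002, 0.169, 0.0002, 0.1112, 0.0003]
0 [471.1  33.  126.1] [0.0394, 0.0001, 0.1997, 0.0002, 0.1335, 0.0003]
```

```bash
python3 -m jog '[[-0.0072,0,0.0049,0,0,0],[-0.006,0,0.0384,0,0.0223,0],[-0.002,0,0.0718,0,0.0446,0],[0.0045,0,0.1048,0,0.0668,0],[0.0137,0,0.1373,0,0.089,0],[0.0137,0,0.1373,0,0.089,0]]'
echo '[0.0137,0,0.1373,0,0.089,0]'>>log.txt; python3 st.py; python3 plan.py 41 0.5 4 0 -4
```

```text
time: 10.0
tool_pos: [471.0, 33.0, 142.8]
tcp_rot: [180.0, 7.9, 54.9]
ft_force: [1.2, 2.1, 0.7]
finger_gap: 23.9
10.0 tool [471.   33.  142.8] [180.    7.9  54.9] tip [ 40.   -0.  130.3] cmdtip [ 39.5   0.2 130.2] F [1.2 2.1 0.7] M [ 0.66 -0.14  0.13] 23.9
4 [471.   32.9 134.6] [0.0024, 0.0002, 0.0337, 0.0002, 0.0222, 0.0003]
0 [471.1  33.  126.1] [0.0074, 0.0001, 0.0671, 0.0002, 0.0445, 0.0003]
-4 [471.5  33.6 118. ] [0.0149, 0.0001, 0.0989, 0.0002, 0.0667, 0.0003]
```

```bash
python3 -m jog '[[0.001,0,0.017,0,0.011,0],[0.0024,0,0.0337,0,0.0222,0],[0.005,0,0.05,0,0.0333,0],[0.0074,0,0.0671,0,0.0445,0],[0.0074,0,0.0671,0,0.0445,0]]'
echo '[0.0074,0,0.0671,0,0.0445,0]'>>log.txt; python3 st.py; python3 plan.py 41 0.5 -4 -8 -12
```

```text
time: 10.5
tool_pos: [471.6, 33.4, 126.0]
tcp_rot: [179.9, -0.3, 55.0]
ft_force: [4.3, 5.0, 2.6]
finger_gap: 23.8
10.5 tool [471.6  33.4 126. ] [179.9  -0.3  55. ] tip [ 38.9  -0.2 132.5] cmdtip [ 39.5   0.2 132. ] F [4.3 5.  2.6] M [ 0.94 -0.79 -0.06] 23.8
-4 [471.5  33.6 118. ] [0.003, 0.0001, 0.0326, 0.0002, 0.0222, 0.0003]
-8 [472.3  34.7 109.9] [0.0085, 0.0001, 0.0648, 0.0001, 0.0444, 0.0003]
-12 [473.5  36.4 102. ] [0.0167, 0.0001, 0.0965, 0.0001, 0.0666, 0.0003]
```

```bash
python3 -m jog '[[0.0015,0,0.0163,0,0.0111,0],[0.003,0,0.0326,0,0.0222,0],[0.0057,0,0.0487,0,0.0333,0],[0.0085,0,0.0648,0,0.0444,0],[0.0085,0,0.0648,0,0.0444,0]]'
echo '[0.0085,0,0.0648,0,0.0444,0]'>>log.txt; python3 st.py; python3 plan.py 41 0.5 -12 -16 -20
```

```text
time: 11.0
tool_pos: [472.6, 35.0, 109.8]
tcp_rot: [180.0, -8.2, 55.0]
ft_force: [4.2, 4.3, 2.1]
finger_gap: 24.1
11.0 tool [472.6  35.  109.8] [180.   -8.2  55. ] tip [ 3.920e+01 -1.000e-01  1.348e+02] cmdtip [ 39.5   0.2 134.4] F [4.2 4.3 2.1] M [ 0.78 -0.57 -0.06] 24.1
-12 [473.5  36.4 102. ] [0.0037, 0.0001, 0.0325, 0.0001, 0.0222, 0.0003]
-16 [475.   38.6  94.3] [0.0099, 0.0001, 0.0645, 0.0001, 0.0444, 0.0003]
-20 [476.9  41.2  86.8] [0.0188, 0.0001, 0.0959, 0.0001, 0.0667, 0.0003]
```

```bash
python3 -m jog '[[0.0018,0,0.0163,0,0.0111,0],[0.0037,0,0.0325,0,0.0222,0],[0.0067,0,0.0485,0,0.0333,0],[0.0099,0,0.0645,0,0.0444,0],[0.0099,0,0.0645,0,0.0444,0]]'
echo '[0.0099,0,0.0645,0,0.0444,0]'>>log.txt; python3 st.py; python3 plan.py 41 0.5 -20 -22 -24
python3 - <<'E'
from h import *
from bench import r
for n in ("top","side"):
    d=r.snapshot(n); pickle.dump(d,open(f"pics/{n}4.pkl","wb"))
    crop(d,*((200,120,320,240,5) if n=="top" else (270,140,350,200,9)),f"pics/{n}4.png")
E
```

```text
time: 11.5
tool_pos: [474.8, 38.3, 93.9]
tcp_rot: [180.0, -16.1, 55.0]
ft_force: [0.5, -0.0, 2.2]
finger_gap: 23.4
11.5 tool [474.8  38.3  93.9] [180.  -16.1  55. ] tip [ 3.990e+01 -1.000e-01  1.366e+02] cmdtip [ 39.5   0.2 136.9] F [ 0.5 -0.   2.2] M [ 0.28 -0.26 -0.09] 23.4
-20 [476.9  41.2  86.8] [0.0044, 0.0001, 0.0323, 0.0001, 0.0223, 0.0003]
-22 [477.9  42.8  83.2] [0.0076, 0.0001, 0.0483, 0.0001, 0.0334, 0.0003]
-24 [479.1  44.4  79.7] [0.0115, 0.0001, 0.064, 0.0001, 0.0445, 0.0003]
```

View pics/top4.png

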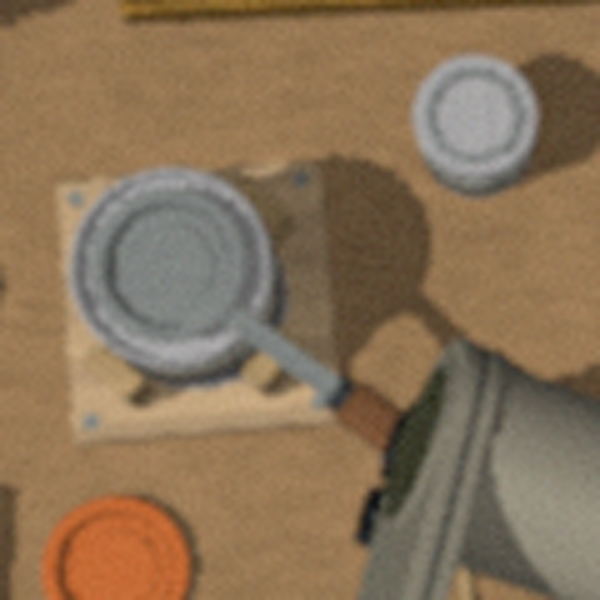

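View pics/side4.png

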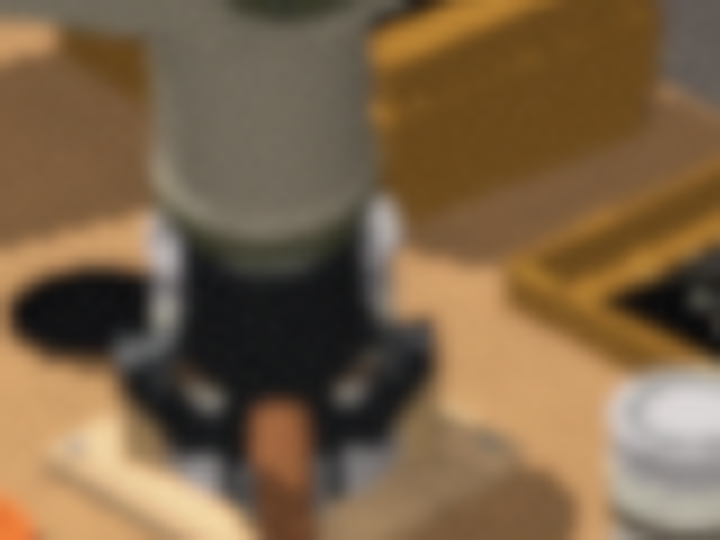

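Run:
```python
from h import *
d=pickle.load(open("pics/top4.pkl","rb")); crop(d,210,150,275,205,12,"pics/t4b.png")
```

```text
(no output)
```

View pics/t4b.png

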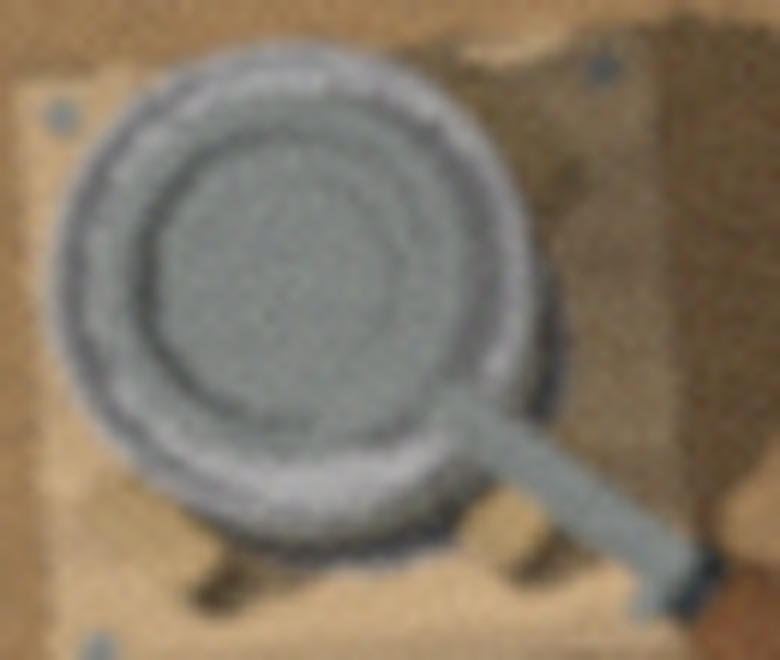

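```bash
python3 -m jog '[[0.002,0,0.0161,0,0.0111,0],[0.0044,0,0.0323,0,0.0223,0],[0.0076,0,0.0483,0,0.0334,0],[0.0095,0,0.056,0,0.039,0],[0.0095,0,0.056,0,0.039,0]]'
echo '[0.0095,0,0.056,0,0.039,0]'>>log.txt; python3 st.py
python3 - <<'E'
from h import *
from bench import r
d=r.snapshot("top"); pickle.dump(d,open(f"pics/top5.pkl","wb"))
crop(d,210,150,275,205,12,"pics/t5b.png")
E
```

```text
time: 12.1
tool_pos: [477.9, 42.9, 80.8]
tcp_rot: [-180.0, -22.9, 55.0]
ft_force: [-1.0, -6.1, 0.2]
finger_gap: 23.8
12.1 tool [477.9  42.9  80.8] [-180.   -22.9   55. ] tip [ 40.3   0.2 138.4] cmdtip [ 39.5   0.2 139.3] F [-1.  -6.1  0.2] M [-0.82  0.33 -0.31] 23.8
```

View pics/t5b.png

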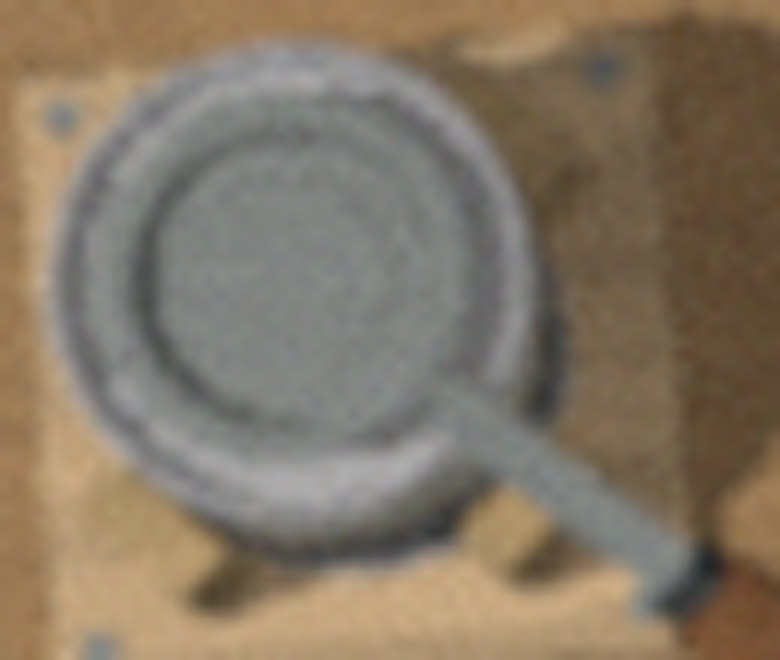

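Run:
```python
from plan import *
p,Q=cmd()
for a,rt,pr in((-19,41.5,0),(-14,42,0)): p1,Q1=key(a,rt,pr); print(row(p,Q,p1,Q1).tolist())
p2=p1-Q1.apply([20,0,0]); print(row(p,Q,p2,Q1).tolist())
p2=p1-Q1.apply([60,0,0]); print(row(p,Q,p2,Q1).tolist(),p2)
```

```text
[-0.0038, 0.0001, -0.0342, 0.0, -0.0223, 0.0003]
[-0.0051, 0.0001, -0.0755, 0.0001, -0.0501, 0.0003]
[-0.0841, 0.0, -0.088, 0.0001, -0.0501, 0.0003]
[-0.2421, -0.0001, -0.1131, 0.0001, -0.0501, 0.0003] [440.22032206 -11.10147717  83.83165551]
```

```bash
python3 -m jog '[[-0.002,0,-0.017,0,-0.011,0],[-0.0038,0,-0.0342,0,-0.0223,0],[-0.0051,0,-0.0755,0,-0.0501,0],[-0.0051,0,-0.0755,0,-0.0501,0],[-0.03,0,-0.0794,0,-0.0501,0],[-0.0841,0,-0.088,0,-0.0501,0],[-0.16,0,-0.1,0,-0.0501,0],[-0.2421,0,-0.1131,0,-0.0501,0],[-0.2421,0,-0.1131,0,-0.0501,0]]'
echo '[-0.2421,0,-0.1131,0,-0.0501,0]'>>log.txt; python3 st.py
python3 - <<'E'
from h import *
from bench import r
for n in ("top","side"):
    d=r.snapshot(n); pickle.dump(d,open(f"pics/{n}6.pkl","wb"))
    crop(d,*((200,120,320,240,5) if n=="top" else (270,140,350,200,9)),f"pics/{n}6.png")
E
```

```text
time: 13.05
tool_pos: [437.5, -12.0, 81.4]
tcp_rot: [-179.8, -14.0, 54.9]
ft_force: [-0.5, 0.1, -2.2]
finger_gap: 23.6
13.05 tool [437.5 -12.   81.4] [-179.8  -14.    54.9] tip [101.    1.5 119.5] cmdtip [9.87e+01 1.00e-01 1.22e+02] F [-0.5  0.1 -2.2] M [-0.11  0.12  0.01] 23.6
```

View pics/top6.png

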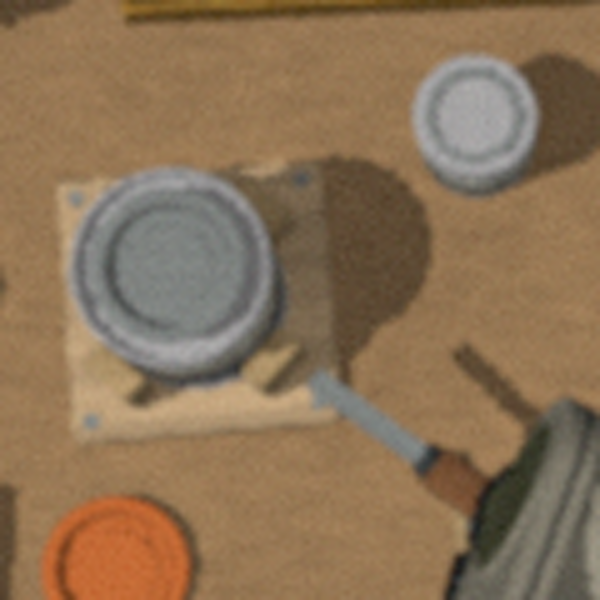

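View pics/side6.png

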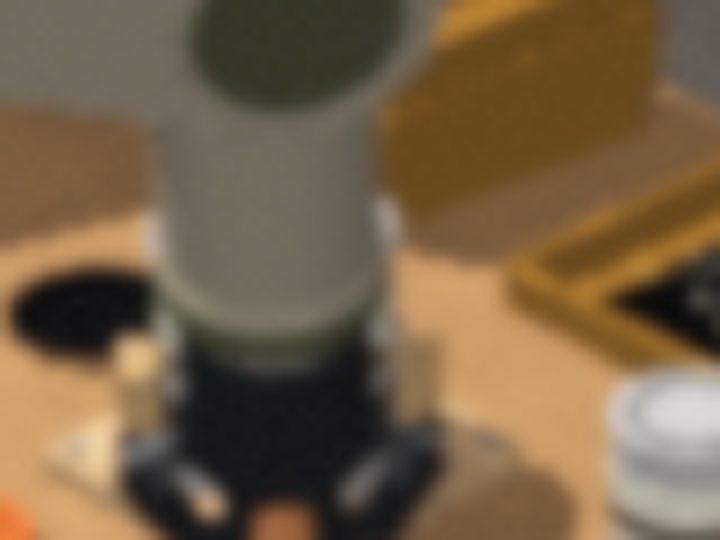

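Run:
```python
from h import *
p,Q=cmd(); print(p)
p1=np.array([480,-140,110]);Q1=tool([180,0,35]); print(row(p,Q,p1,Q1).tolist())
```

```text
[440.24901851 -11.12457306  83.83775058]
[-0.2964, 0.4257, -0.1815, -0.0134, -0.077, 0.1109]
```

```bash
python3 -m jog '[[-0.296,0.426,-0.181,-0.0134,-0.077,0.111],[-0.296,0.426,-0.181,-0.0134,-0.077,0.111],[-0.296,0.426,-0.181,-0.0134,-0.077,0.111],[-0.296,0.426,-0.181,-0.0134,-0.077,0.111],[-0.296,0.426,-0.181,-0.0134,-0.077,0.111],[-0.296,0.426,-0.181,-0.0134,-0.077,0.111],[-0.296,0.426,-0.181,-0.0134,-0.077,0.111]]'
echo '[-0.296,0.426,-0.181,-0.0134,-0.077,0.111]'>>log.txt; python3 st.py
python3 - <<'E'
from h import *
from bench import r
d=r.snapshot("side"); pickle.dump(d,open("pics/side7.pkl","wb"))
d0=pickle.load(open("pics/side0.pkl","rb"))
f=lambda q:cv2.resize(q["pixels"][150:200,275:330,::-1],None,fx=7,fy=7,interpolation=cv2.INTER_CUBIC)
cv2.imwrite("pics/side7.png",np.hstack([f(d0),f(d)]))
d=pickle.load(open("pics/top6.pkl","rb"));d0=pickle.load(open("pics/top0.pkl","rb"))
f=lambda q:cv2.resize(q["pixels"][145:200,210:262,::-1],None,fx=7,fy=7,interpolation=cv2.INTER_CUBIC)
cv2.imwrite("pics/top7.png",np.hstack([f(d0),f(d)]))
E
```

```text
time: 13.85
tool_pos: [479.5, -138.9, 109.3]
tcp_rot: [-179.9, -0.0, 35.0]
ft_force: [-1.1, -0.2, -1.4]
finger_gap: 24.0
13.85 tool [ 479.5 -138.9  109.3] [-179.9   -0.    35. ] tip [ 183.5 -151.2  115.3] cmdtip [ 184.1 -152.5  115.8] F [-1.1 -0.2 -1.4] M [-0.09  0.01 -0.03] 24.0
```

View pics/side7.png

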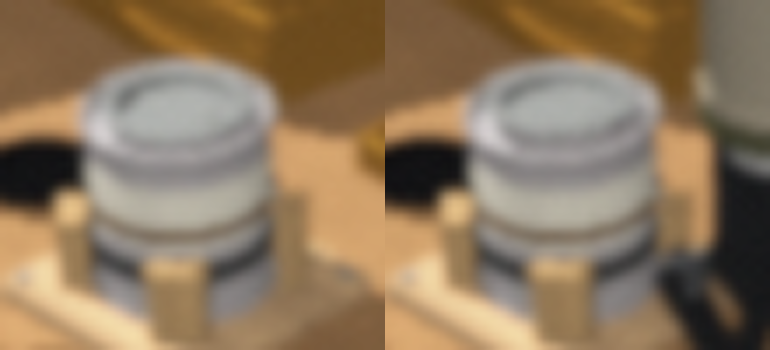

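View pics/top7.png

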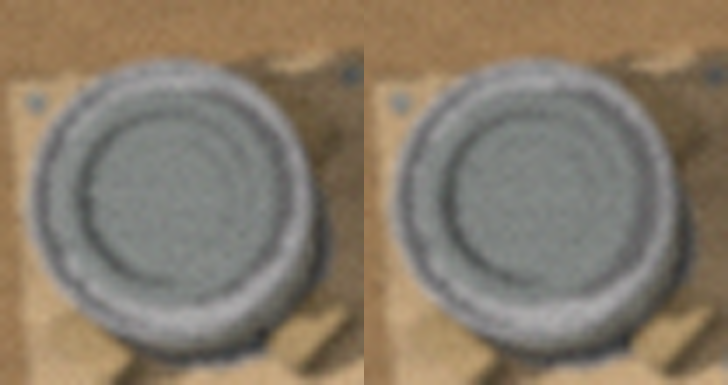

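Run:
```python
from h import *
a=pickle.load(open("pics/side0.pkl","rb"));b=pickle.load(open("pics/side7.pkl","rb"))
g=lambda q:cv2.cvtColor(q["pixels"],cv2.COLOR_RGB2GRAY).astype(int)
u=np.array([np.cos(np.radians(55)),np.sin(np.radians(55))])
for n,r_ in(("rim outer",58),("rim inner",54)): print(n,proj(a,[[*(C-r_*u),133]]))
for h in(0,3,5,7): print("lid edge +",h,proj(a,[[*(C-45.5*u),134+h],[*(C-45.5*u),137+h]]).round(1).tolist())
for c in (298,300,302,304): print(c); print(g(a)[160:182,c].tolist()); print(g(b)[160:182,c].tolist())
D=np.abs(g(b)-g(a)); D=D[150:185,280:320]*4
f=lambda q:cv2.resize(q["pixels"][155:180,282:318,::-1],None,fx=11,fy=11,interpolation=cv2.INTER_CUBIC)
cv2.imwrite("pics/s8.png",np.hstack([f(a),f(b)]))
cv2.imwrite("pics/s8d.png",cv2.resize(np.clip(D,0,255).astype(np.uint8),None,fx=12,fy=12,interpolation=0))
```

```text
rim outer [[299.33218437 171.71150529]]
rim inner [[299.2983764 171.2083263]]
lid edge + 0 [[299.2, 169.9], [299.2, 169.3]]
lid edge + 3 [[299.2, 169.3], [299.1, 168.6]]
lid edge + 5 [[299.2, 168.9], [299.1, 168.2]]
lid edge + 7 [[299.1, 168.4], [299.1, 167.8]]
298
[153, 141, 152, 169, 178, 178, 178, 178, 175, 167, 153, 153, 155, 145, 134, 137, 147, 162, 174, 180, 180, 174]
[149, 138, 149, 165, 173, 175, 173, 170, 160, 145, 140, 149, 153, 141, 132, 134, 145, 159, 173, 177, 177, 173]
300
[155, 147, 161, 173, 177, 178, 178, 178, 174, 164, 151, 153, 156, 144, 135, 138, 149, 164, 176, 180, 180, 176]
[154, 147, 160, 169, 173, 174, 174, 170, 159, 143, 140, 149, 155, 142, 132, 136, 147, 162, 175, 178, 178, 173]
302
[159, 152, 163, 175, 178, 178, 177, 176, 172, 160, 148, 151, 157, 143, 134, 138, 151, 165, 176, 180, 180, 175]
[159, 152, 163, 172, 174, 174, 174, 168, 157, 144, 140, 148, 154, 142, 131, 137, 148, 163, 173, 177, 176, 173]
304
[161, 152, 158, 170, 177, 176, 173, 170, 165, 152, 147, 150, 148, 135, 130, 138, 152, 168, 176, 178, 176, 168]
[161, 153, 157, 169, 173, 171, 169, 160, 147, 137, 141, 148, 145, 133, 129, 136, 150, 164, 173, 175, 172, 165]
```

View pics/s8.png

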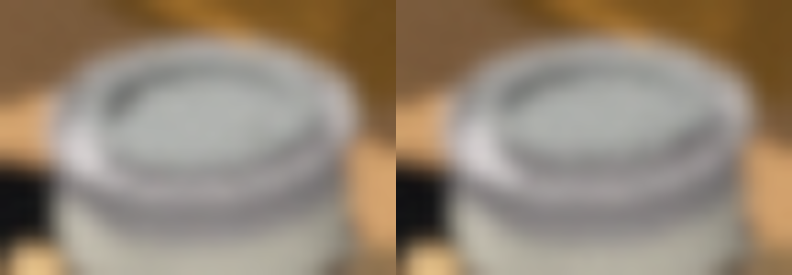

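View pics/s8d.png

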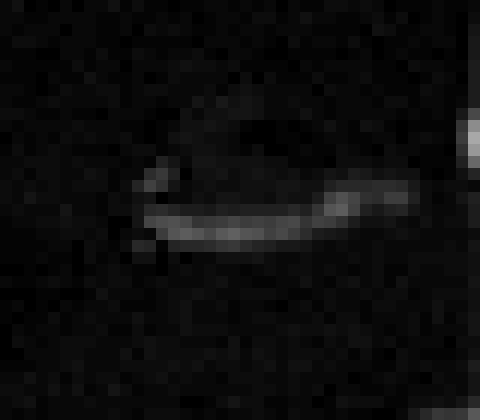

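Run:
```python
from h import *
from bench import r
d=r.snapshot("top"); pickle.dump(d,open("pics/top7.pkl","wb")); b=pickle.load(open("pics/side7.pkl","rb"))
s=r.sense(); Q=tool(s["tcp_rot"]); p=s["tool_pos"]; print(p,s["tcp_rot"])
pts=[p+Q.apply(v) for v in([134,-7,-5.9],[134,7,-5.9],[134,-7,-7.9],[134,7,-7.9],[49,0,-8.9],[-61,0,-19.4],[-61,0,4.6],[49,0,4.6])]
print("side",proj(b,pts).round(1).tolist()); print("top",proj(d,pts).round(1).tolist())
crop(b,300,130,380,210,7,"pics/s9.png"); crop(d,310,150,390,230,7,"pics/t9.png")
```

```text
[ 479.68034972 -139.28209806  109.73137112] [-1.79969335e+02 -8.88000997e-03  3.50269572e+01]
side [[338.9, 190.0], [342.5, 190.5], [338.9, 189.6], [342.5, 190.0], [335.5, 202.1], [327.8, 217.7], [327.8, 223.3], [335.4, 205.1]]
top [[314.8, 169.8], [318.7, 167.1], [314.8, 169.7], [318.8, 167.0], [333.7, 192.0], [356.1, 222.8], [355.3, 223.5], [333.4, 192.7]]
```

View pics/s9.png

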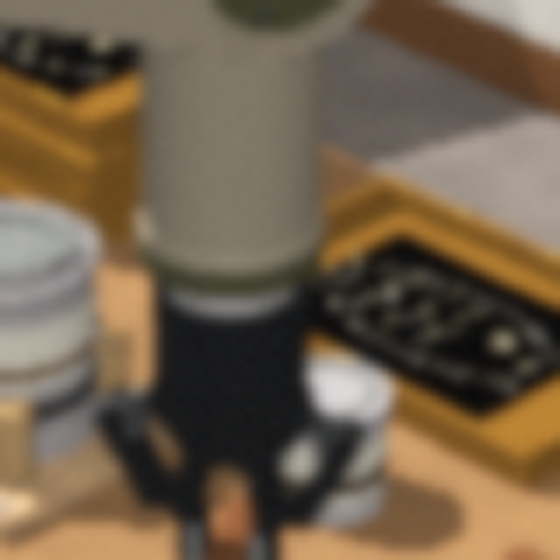

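View pics/t9.png

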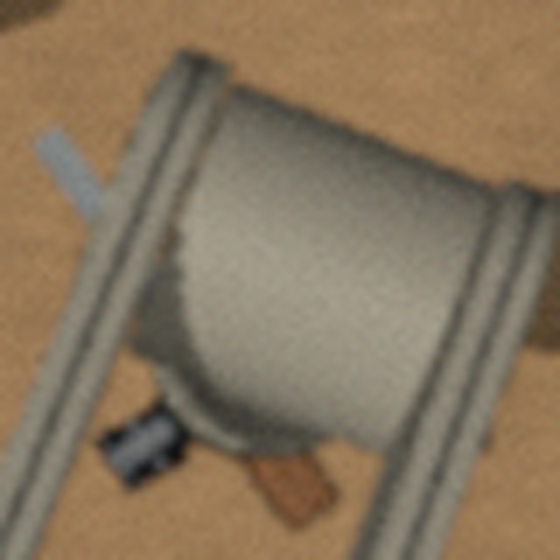

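Run:
```python
from h import *
p,Q=cmd(); t=np.tan(np.radians(20))
def P(rt,cl): return tcp_for(rt-1.5,133+(rt-54)*t+cl-.5,20)
p1,Q1=P(90,2); print(p1,row(p,Q,p1,Q1).tolist())
for rt in(52,46,42,41):
    p2,_=P(rt,2); print(rt,row(p1,Q1,p2,Q1).tolist())
```

```text
[446.45699169  -2.19458986 187.88944118] [0.2055, -0.5288, -0.3119, -0.0195, -0.1099, -0.1101]
52 [0.1618, -0.0, 0.0, 0.0, 0.0, 0.0]
46 [0.1873, 0.0, -0.0, 0.0, 0.0, 0.0]
42 [0.2043, 0.0, -0.0, 0.0, 0.0, 0.0]
41 [0.2086, -0.0, -0.0, 0.0, 0.0, 0.0]
```

```bash
python3 -m jog '[[0.2055,-0.5288,-0.3119,-0.0195,-0.11,-0.11],[0.2055,-0.5288,-0.3119,-0.0195,-0.11,-0.11],[0.2055,-0.5288,-0.3119,-0.0195,-0.11,-0.11],[0.2055,-0.5288,-0.3119,-0.0195,-0.11,-0.11],[0.2055,-0.5288,-0.3119,-0.0195,-0.11,-0.11],[0.2055,-0.5288,-0.3119,-0.0195,-0.11,-0.11],[0.2055,-0.5288,-0.3119,-0.0195,-0.11,-0.11],[0.2055,-0.5288,-0.3119,-0.0195,-0.11,-0.11],[0.2055,-0.5288,-0.3119,-0.0195,-0.11,-0.11],[0.2055,-0.5288,-0.3119,-0.0195,-0.11,-0.11]]' - 120
echo '[0.2055,-0.5288,-0.3119,-0.0195,-0.11,-0.11]'>>log.txt; python3 st.py
python3 - <<'E'
from h import *
from bench import r
for n in ("top","side"):
    d=r.snapshot(n); pickle.dump(d,open(f"pics/{n}10.pkl","wb"))
    crop(d,*((200,120,320,240,5) if n=="top" else (270,120,350,200,7)),f"pics/{n}10.png")
E
```

```text
time: 14.95
tool_pos: [446.3, -3.0, 187.7]
tcp_rot: [-180.0, 20.0, 54.9]
ft_force: [-0.4, 0.6, -1.2]
finger_gap: 23.5
14.95 tool [446.3  -3.  187.7] [-180.    20.    54.9] tip [ 89.3  -0.6 147.4] cmdtip [ 88.5  -0.  147.6] F [-0.4  0.6 -1.2] M [ 0.18 -0.16 -0.04] 23.5
```

View pics/side10.png

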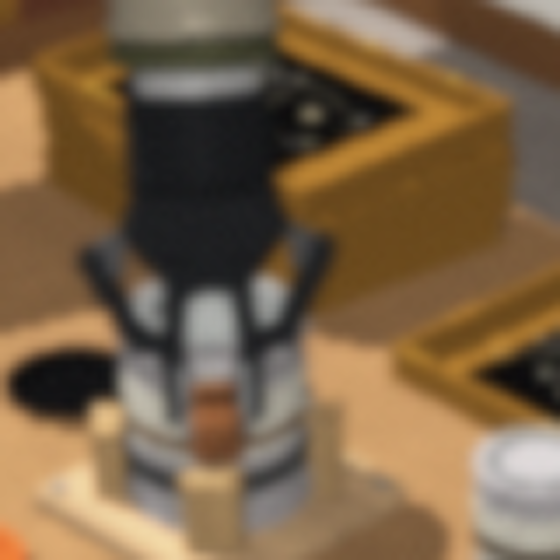

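View pics/top10.png

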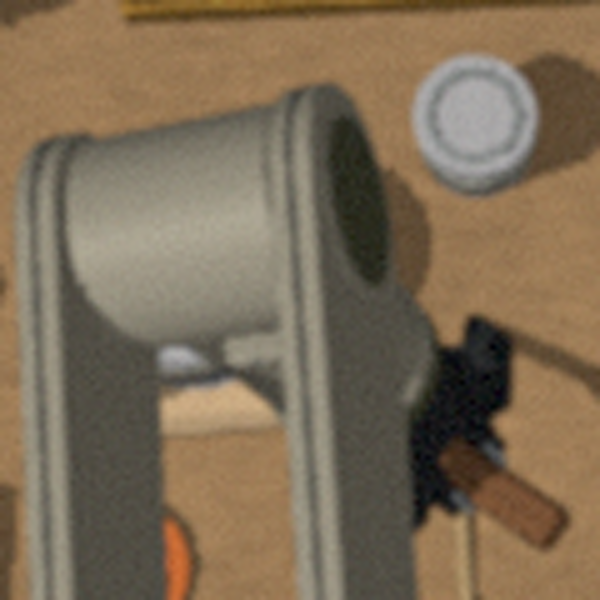

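Side view: the opener is end-on between the fingers, in front of the tin. The blade itself is hidden, so I'll slide in carefully and watch the force.

```bash
python3 -m jog '[[0.05,0,0,0,0,0],[0.11,0,0,0,0,0],[0.15,0,0,0,0,0],[0.1618,0,0,0,0,0],[0.1618,0,0,0,0,0]]'
echo '[0.1618,0,0,0,0,0]'>>log.txt; python3 st.py
python3 -m jog '[[0.0064,0,0,0,0,0],[0.0128,0,0,0,0,0],[0.0192,0,0,0,0,0],[0.0255,0,0,0,0,0],[0.0255,0,0,0,0,0]]'
echo '[0.0255,0,0,0,0,0]'>>log.txt; python3 st.py
```

```text
time: 15.55
tool_pos: [468.3, 29.4, 173.6]
tcp_rot: [-180.0, 20.0, 55.0]
ft_force: [0.8, -0.2, -1.3]
finger_gap: 23.3
15.55 tool [468.3  29.4 173.6] [-180.   20.   55.] tip [ 50.1   0.3 133.2] cmdtip [ 50.5  -0.  133.7] F [ 0.8 -0.2 -1.3] M [ 0.15 -0.14  0.02] 23.3
time: 16.05
tool_pos: [471.8, 33.9, 171.9]
tcp_rot: [180.0, 20.0, 55.0]
ft_force: [-0.1, 0.4, -1.8]
finger_gap: 23.1
16.05 tool [471.8  33.9 171.9] [180.  20.  55.] tip [ 4.440e+01 -1.000e-01  1.316e+02] cmdtip [ 44.5  -0.  131.6] F [-0.1  0.4 -1.8] M [ 0.21 -0.11 -0.05] 23.1
```

```bash
python3 -m jog '[[0.0043,0,0,0,0,0],[0.0086,0,0,0,0,0],[0.0128,0,0,0,0,0],[0.0128,0,0,0,0,0]]'
echo '[0.0128,0,0,0,0,0]'>>log.txt; python3 st.py
python3 -m jog '[[0.0043,0,0,0,0,0],[0.0086,0,0,0,0,0],[0.0086,0,0,0,0,0]]'
echo '[0.0086,0,0,0,0,0]'>>log.txt; python3 st.py
```

```text
time: 16.45
tool_pos: [473.5, 36.4, 170.7]
tcp_rot: [180.0, 20.0, 55.0]
ft_force: [0.2, -0.0, -0.9]
finger_gap: 23.5
16.45 tool [473.5  36.4 170.7] [180.  20.  55.] tip [ 41.4   0.  130.4] cmdtip [ 41.5  -0.  130.5] F [ 0.2 -0.  -0.9] M [ 0.17 -0.13  0.  ] 23.5
time: 16.75
tool_pos: [474.6, 38.1, 170.0]
tcp_rot: [180.0, 20.0, 55.0]
ft_force: [0.8, -0.1, -1.9]
finger_gap: 23.5
16.75 tool [474.6  38.1 170. ] [180.  20.  55.] tip [ 39.4  -0.  129.7] cmdtip [ 39.5  -0.  129.7] F [ 0.8 -0.1 -1.9] M [ 0.2  -0.15  0.09] 23.5
```

```bash
python3 plan.py 41 0.7 12 4 -4 -12 -18
```

```text
12 [472.1  34.4 151.1] [0.0093, -0.0, 0.0771, 0.0, 0.0445, -0.0001]
4 [471.   32.9 134.4] [0.0256, -0.0, 0.1426, 0.0, 0.089, -0.0001]
-4 [471.5  33.6 117.8] [0.0514, -0.0001, 0.2039, 0.0, 0.1334, -0.0001]
-12 [473.5  36.4 101.8] [0.0861, -0.0001, 0.2592, 0.0, 0.1778, -0.0001]
-18 [475.9  39.8  90.3] [0.1177, -0.0001, 0.2966, 0.0, 0.2112, -0.0001]
```

```bash
python3 -m jog '[[0.004,0,0.038,0,0.022,0],[0.0093,0,0.0771,0,0.0445,0],[0.017,0,0.11,0,0.0667,0],[0.0256,0,0.1426,0,0.089,0],[0.038,0,0.1735,0,0.1112,0],[0.0514,0,0.2039,0,0.1334,0],[0.068,0,0.232,0,0.1556,0],[0.0861,0,0.2592,0,0.1778,0],[0.0861,0,0.2592,0,0.1778,0]]'
echo '[0.0861,0,0.2592,0,0.1778,0]'>>log.txt; python3 st.py; python3 plan.py 40.5 0.7 -16 -20 -24 -26 -28
```

```text
time: 17.65
tool_pos: [472.8, 35.8, 101.2]
tcp_rot: [-180.0, -12.1, 54.8]
ft_force: [-2.5, 0.5, 4.2]
finger_gap: 23.1
17.65 tool [472.8  35.8 101.2] [-180.   -12.1   54.8] tip [ 4.04e+01 -1.00e-01  1.35e+02] cmdtip [ 39.5  -0.  135.4] F [-2.5  0.5  4.2] M [0.45 0.07 0.25] 23.1
-16 [475.3  39.   94.2] [0.0061, -0.0001, 0.0323, 0.0001, 0.0223, -0.0001]
-20 [477.2  41.7  86.8] [0.0128, -0.0001, 0.064, 0.0001, 0.0445, -0.0001]
-24 [479.4  44.8  79.7] [0.0221, -0.0001, 0.095, 0.0001, 0.0667, -0.0001]
-26 [480.6  46.6  76.3] [0.0277, -0.0001, 0.1101, 0.0001, 0.0778, -0.0001]
-28 [482.   48.5  73. ] [0.034, -0.0001, 0.125, 0.0001, 0.0889, -0.0001]
```

```bash
python3 -m jog '[[0.003,0,0.016,0,0.011,0],[0.0061,0,0.0323,0,0.0223,0],[0.0061,0,0.0323,0,0.0223,0]]'
echo '[0.0061,0,0.0323,0,0.0223,0]'>>log.txt; python3 st.py; python3 -m jog '[[0.003,0,0.016,0,0.011,0],[0.0067,0,0.0317,0,0.0222,0],[0.0067,0,0.0317,0,0.0222,0]]'
echo '[0.0067,0,0.0317,0,0.0222,0]'>>log.txt; python3 st.py
```

```text
time: 17.95
tool_pos: [475.3, 38.7, 94.4]
tcp_rot: [-180.0, -16.0, 54.9]
ft_force: [-0.9, -0.3, 1.4]
finger_gap: 23.3
17.95 tool [475.3  38.7  94.4] [-180.   -16.    54.9] tip [ 39.2  -0.3 136.9] cmdtip [ 39.   -0.  136.8] F [-0.9 -0.3  1.4] M [0.19 0.02 0.1 ] 23.3
time: 18.25
tool_pos: [477.3, 41.5, 86.9]
tcp_rot: [-180.0, -19.9, 54.9]
ft_force: [-2.2, -4.5, 1.5]
finger_gap: 23.4
18.25 tool [477.3  41.5  86.9] [-180.   -19.9   54.9] tip [ 39.   -0.3 138.1] cmdtip [ 38.5  -0.  138.4] F [-2.2 -4.5  1.5] M [-0.57  0.27 -0.12] 23.4
```

```bash
python3 plan.py 40.5 0.7 -23 -25; python3 -m jog '[[0.004,0,0.0155,0,0.011,0],[0.007,0,0.0235,0,0.0168,0],[0.0105,0,0.031,0,0.0222,0],[0.0121,0,0.0386,0,0.0278,0],[0.0121,0,0.0386,0,0.0278,0]]'
echo '[0.0121,0,0.0386,0,0.0278,0]'>>log.txt; python3 st.py
python3 - <<'E'
from h import *
from bench import r
d=r.snapshot("top"); pickle.dump(d,open(f"pics/top11.pkl","wb"))
crop(d,210,150,275,205,12,"pics/t11.png")
E
```

```text
-23 [478.8  44.   81.4] [0.0011, -0.0001, 0.0243, 0.0001, 0.0167, -0.0001]
-25 [480.   45.7  78. ] [0.0042, -0.0001, 0.0401, 0.0001, 0.0278, -0.0001]
time: 18.75
tool_pos: [480.6, 46.7, 78.8]
tcp_rot: [-179.9, -24.8, 55.0]
ft_force: [-3.0, -4.2, -0.8]
finger_gap: 23.0
18.75 tool [480.6  46.7  78.8] [-179.9  -24.8   55. ] tip [ 37.7   0.  140.5] cmdtip [ 37.3  -0.  141. ] F [-3.  -4.2 -0.8] M [-0.63  0.38 -0.06] 23.0
```

View pics/t11.png

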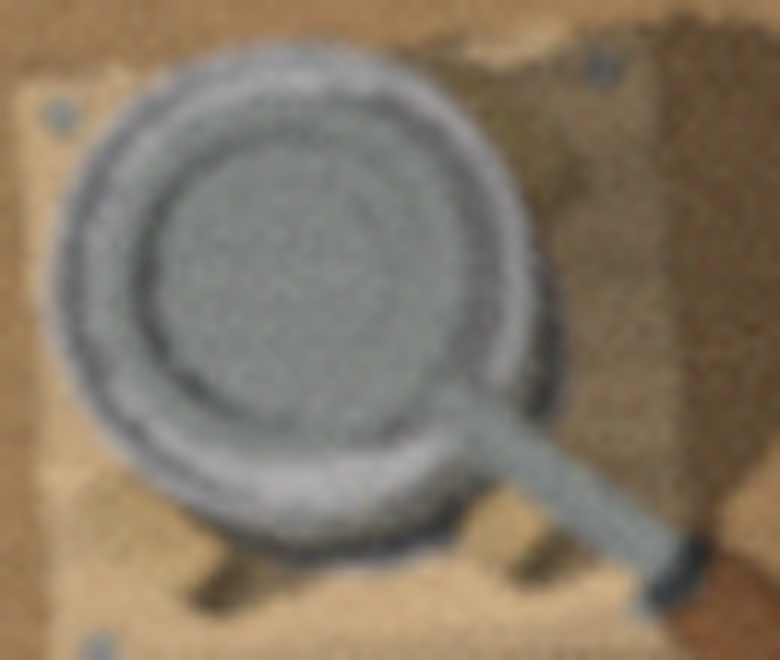

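Run:
```python
from plan import *
p,Q=cmd()
for a,rt,pr in((-20,40,0.3),(-13,41.5,0)): p1,Q1=key(a,rt,pr); print(row(p,Q,p1,Q1).tolist())
for L in (8,30,70):
  p2=p1-Q1.apply([L,0,0]); print(row(p,Q,p2,Q1).tolist(),p2)
```

```text
[-0.0082, -0.0001, -0.0407, 0.0001, -0.0278, -0.0001]
[-0.0109, -0.0001, -0.0996, 0.0001, -0.0667, -0.0001]
[-0.0422, -0.0001, -0.1062, 0.0001, -0.0667, -0.0001] [469.05784889  30.08277929  98.61749205]
[-0.1283, -0.0, -0.1245, 0.0001, -0.0667, -0.0001] [456.76258328  12.52332022  93.66856886]
[-0.2848, -0.0, -0.1578, 0.0001, -0.0667, -0.0001] [434.4075549  -19.402969    84.67052669]
```

```bash
python3 -m jog '[[-0.0041,0,-0.0204,0,-0.0139,0],[-0.0082,0,-0.0407,0,-0.0278,0],[-0.0109,0,-0.0996,0,-0.0667,0],[-0.0109,0,-0.0996,0,-0.0667,0],[-0.0422,0,-0.1062,0,-0.0667,0],[-0.1283,0,-0.1245,0,-0.0667,0],[-0.2848,0,-0.1578,0,-0.0667,0],[-0.2848,0,-0.1578,0,-0.0667,0]]'
echo '[-0.2848,0,-0.1578,0,-0.0667,0]'>>log.txt; python3 st.py
python3 - <<'E'
from h import *
p,Q=cmd(); print(p)
p1=np.array([480,-140,110]);Q1=tool([180,0,35]); print(row(p,Q,p1,Q1).tolist())
E
```

```text
time: 19.6
tool_pos: [430.3, -21.4, 81.4]
tcp_rot: [-179.7, -12.9, 54.8]
ft_force: [-0.2, 0.0, -1.5]
finger_gap: 23.1
19.6 tool [430.3 -21.4  81.4] [-179.7  -12.9   54.8] tip [112.2   1.7 117. ] cmdtip [108.2  -0.  120.6] F [-0.2  0.  -1.5] M [-0.14  0.15 -0.04] 23.1
[434.41138635 -19.39951937  84.67087905]
[-0.2602, 0.4262, -0.164, -0.0126, -0.0715, 0.1106]
```

```bash
python3 -m jog '[[-0.26,0.426,-0.164,-0.0126,-0.0715,0.1106],[-0.26,0.426,-0.164,-0.0126,-0.0715,0.1106],[-0.26,0.426,-0.164,-0.0126,-0.0715,0.1106],[-0.26,0.426,-0.164,-0.0126,-0.0715,0.1106],[-0.26,0.426,-0.164,-0.0126,-0.0715,0.1106],[-0.26,0.426,-0.164,-0.0126,-0.0715,0.1106],[-0.26,0.426,-0.164,-0.0126,-0.0715,0.1106],[-0.26,0.426,-0.164,-0.0126,-0.0715,0.1106]]'
echo '[-0.26,0.426,-0.164,-0.0126,-0.0715,0.1106]'>>log.txt; python3 st.py
python3 - <<'E'
from h import *
from bench import r
d=r.snapshot("side"); pickle.dump(d,open("pics/side12.pkl","wb"));t=r.snapshot("top"); pickle.dump(t,open("pics/top12.pkl","wb"))
a=pickle.load(open("pics/side0.pkl","rb"));b=pickle.load(open("pics/side7.pkl","rb"))
g=lambda q:cv2.cvtColor(q["pixels"],cv2.COLOR_RGB2GRAY).astype(int)
for c in (298,300,302,304):
    print(c); [print(g(q)[160:176,c].tolist()) for q in(a,b,d)]
f=lambda q:cv2.resize(q["pixels"][152:180,282:318,::-1],None,fx=7,fy=7,interpolation=cv2.INTER_CUBIC)
cv2.imwrite("pics/s12.png",np.hstack([f(a),f(b),f(d)]))
E
```

```text
time: 20.4
tool_pos: [479.4, -139.4, 109.7]
tcp_rot: [-180.0, -0.0, 35.0]
ft_force: [0.1, -0.3, -1.2]
finger_gap: 23.2
20.4 tool [ 479.4 -139.4  109.7] [-180.   -0.   35.] tip [ 184.  -151.4  115.6] cmdtip [ 184.1 -152.3  115.9] F [ 0.1 -0.3 -1.2] M [ 0.01  0.02 -0.02] 23.2
298
[153, 141, 152, 169, 178, 178, 178, 178, 175, 167, 153, 153, 155, 145, 134, 137]
[149, 138, 149, 165, 173, 175, 173, 170, 160, 145, 140, 149, 153, 141, 132, 134]
[150, 142, 153, 168, 174, 174, 172, 164, 148, 135, 139, 149, 153, 141, 132, 135]
300
[155, 147, 161, 173, 177, 178, 178, 178, 174, 164, 151, 153, 156, 144, 135, 138]
[154, 147, 160, 169, 173, 174, 174, 170, 159, 143, 140, 149, 155, 142, 132, 136]
[153, 148, 160, 171, 174, 173, 171, 160, 141, 130, 137, 149, 154, 142, 133, 135]
302
[159, 152, 163, 175, 178, 178, 177, 176, 172, 160, 148, 151, 157, 143, 134, 138]
[159, 152, 163, 172, 174, 174, 174, 168, 157, 144, 140, 148, 154, 142, 131, 137]
[157, 152, 163, 172, 173, 174, 171, 158, 138, 129, 135, 148, 153, 141, 132, 135]
304
[161, 152, 158, 170, 177, 176, 173, 170, 165, 152, 147, 150, 148, 135, 130, 138]
[161, 153, 157, 169, 173, 171, 169, 160, 147, 137, 141, 148, 145, 133, 129, 136]
[161, 155, 161, 171, 174, 172, 165, 149, 131, 129, 140, 149, 145, 134, 129, 137]
```

View pics/s12.png

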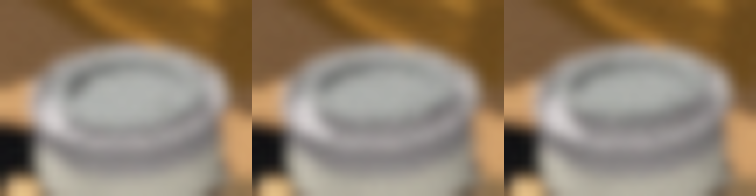

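```bash
python3 -m jog '[[0,0,0.12,0,0,0],[0,0,0.24,0,0,0],[0,0,0.33,0,0,0],[0,0,0.38,0,0,0],[0,0,0.395,0,0,0],[0,0,0.4,0,0,0],[0,0,0.4,0,0,0]]'; echo '[0,0,0.4,0,0,0]'>>log.txt; python3 st.py
python3 -m jog '[[0,0,0.008,0,0,0],[0,0,0.012,0,0,0],[0,0,0.012,0,0,0]]'; echo '[0,0,0.012,0,0,0]'>>log.txt; python3 st.py
python3 -m jog '[[0,0,0.004,0,0,0],[0,0,0.008,0,0,0],[0,0,0.008,0,0,0]]'; echo '[0,0,0.008,0,0,0]'>>log.txt; python3 st.py
```

```text
time: 21.2
tool_pos: [481.0, -140.3, 11.2]
tcp_rot: [179.9, -0.1, 35.0]
ft_force: [0.7, 0.1, -2.5]
finger_gap: 23.4
21.2 tool [ 481.  -140.3   11.2] [ 1.799e+02 -1.000e-01  3.500e+01] tip [ 183.9 -153.3   17.2] cmdtip [ 184.1 -152.3   15.9] F [ 0.7  0.1 -2.5] M [ 0.02 -0.   -0.01] 23.4
time: 21.5
tool_pos: [480.3, -140.0, 7.3]
tcp_rot: [180.0, -0.0, 35.0]
ft_force: [0.2, 1.0, -1.4]
finger_gap: 23.2
21.5 tool [ 480.3 -140.     7.3] [180.  -0.  35.] tip [ 184.  -152.6   13.3] cmdtip [ 184.1 -152.3   12.9] F [ 0.2  1.  -1.4] M [ 0.04  0.04 -0.  ] 23.2
time: 21.8
tool_pos: [479.8, -139.9, 4.8]
tcp_rot: [-180.0, 0.0, 35.0]
ft_force: [-0.1, 0.5, -1.0]
finger_gap: 23.2
21.8 tool [ 479.8 -139.9    4.8] [-180.    0.   35.] tip [ 184.2 -152.2   10.7] cmdtip [ 184.1 -152.3   10.9] F [-0.1  0.5 -1. ] M [-0.03  0.03 -0.03] 23.2
```

```bash
python3 -m jog '[[0,0,0.004,0,0,0],[0,0,0.006,0,0,0],[0,0,0.006,0,0,0]]'; echo '[0,0,0.006,0,0,0]'>>log.txt; python3 st.py
python3 -m jog '[[0,0,0,0,0,0],[0,0,0,0,0,0],[0,0,0,0,0,0],[0,0,0,0,0,0],[0,0,0,0,0,0]]' 0.65; python3 st.py
```

```text
time: 22.1
tool_pos: [479.9, -139.9, 4.6]
tcp_rot: [-180.0, 0.0, 35.0]
ft_force: [-8.0, 2.4, 13.9]
finger_gap: 23.4
22.1 tool [ 479.9 -139.9    4.6] [-180.    0.   35.] tip [ 184.1 -152.3   10.5] cmdtip [ 184.1 -152.3    9.4] F [-8.   2.4 13.9] M [ 0.41  1.28 -0.05] 23.4
time: 22.6
tool_pos: [480.0, -139.9, 3.4]
tcp_rot: [180.0, 0.0, 35.0]
ft_force: [-0.4, 0.6, 0.6]
finger_gap: 55.8
22.6 tool [ 480.  -139.9    3.4] [180.   0.  35.] tip [ 184.1 -152.3    9.3] cmdtip [ 184.1 -152.3    9.4] F [-0.4  0.6  0.6] M [ 0.   -0.02  0.  ] 55.8
```

Released. Next I lift straight up, move aside and take a last look.

```bash
python3 -m jog '[[0,0,-0.1,0,0,0],[0,0,-0.25,0,0,0],[0,0,-0.4,0,0,0],[0,0,-0.6,0,0,0],[0,0,-0.8,0,0,0],[0,0,-0.95,0,0,0],[0,0,-0.95,0,0,0]]'; echo '[0,0,-0.95,0,0,0]'>>log.txt
python3 - <<'E'
from h import *
p,Q=cmd(); print(row(p,Q,[380,-300,240],Q).tolist())
E
```

```text
time: 23.3
tool_pos: [483.1, -141.2, 248.4]
tcp_rot: [179.4, -0.4, 35.0]
ft_force: [1.0, 0.4, -0.2]
finger_gap: 55.5
[-0.6949, 0.2952, 0.0041, 0.0, 0.0, 0.0]
```

```bash
python3 -m jog '[[-0.69,0.295,0,0,0,0],[-0.69,0.295,0,0,0,0],[-0.69,0.295,0,0,0,0],[-0.69,0.295,0,0,0,0],[-0.69,0.295,0,0,0,0],[-0.69,0.295,0,0,0,0],[-0.69,0.295,0,0,0,0]]'
python3 - <<'E'
from h import *
from bench import r
for n in ("top","side"):
    d=r.snapshot(n); pickle.dump(d,open(f"pics/{n}13.pkl","wb")); cv2.imwrite(f"pics/{n}13.png",d["pixels"][:,:,::-1])
a,b=[pickle.load(open(f"pics/side{i}.pkl","rb")) for i in(0,13)]
f=lambda q:cv2.resize(q["pixels"][152:180,282:318,::-1],None,fx=10,fy=10,interpolation=cv2.INTER_CUBIC)
h=lambda q:cv2.resize(q["pixels"][150:230,300:380,::-1],None,fx=4,fy=4)
t=pickle.load(open("pics/top13.pkl","rb"))
cv2.imwrite("pics/f.png",np.hstack([f(a),f(b)]))
g=lambda q:cv2.cvtColor(q["pixels"],cv2.COLOR_RGB2GRAY).astype(int)
for c in(300,302): print([g(q)[162:174,c].tolist() for q in(a,b)])
E
```

```text
time: 24.0
tool_pos: [381.3, -298.5, 240.5]
tcp_rot: [-180.0, -0.0, 35.0]
ft_force: [1.4, 0.1, -0.3]
finger_gap: 55.2
[[161, 173, 177, 178, 178, 178, 174, 164, 151, 153, 156, 144], [159, 169, 174, 174, 171, 160, 141, 130, 135, 148, 153, 142]]
[[163, 175, 178, 178, 177, 176, 172, 160, 148, 151, 157, 143], [163, 172, 173, 174, 171, 158, 137, 129, 136, 148, 153, 141]]
```

View pics/top13.png

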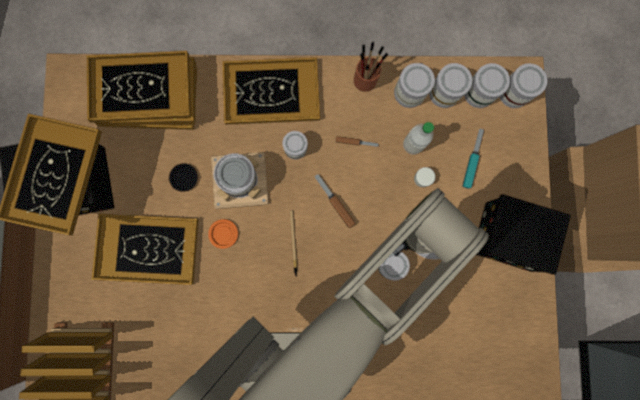

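View pics/side13.png

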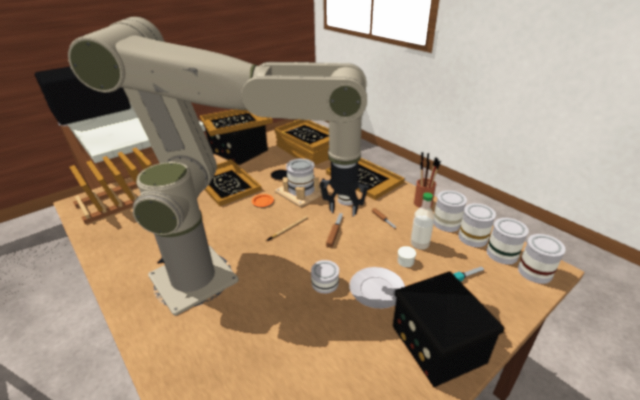

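View pics/f.png

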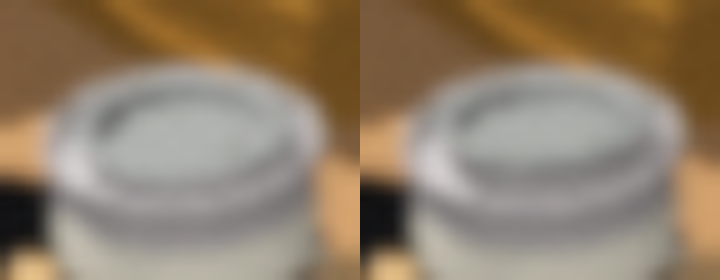

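The final views show the opener lying on the bench (tip at (318,176), handle end at (353,225)). The lid's near edge is raised, with a dark gap at (300,169) in the side view. The bystanders look unmoved.

```bash
python3 -c "
from bench import r
print(r.hand_in())"
```

```text
the job is handed in; nothing more can be done
None
```

The lid is levered up on the side facing the side camera and is still on the tin. The opener lies flat on the bench, released. I handed in at about 24 s of the 51 s allowed.

- **Levering:** I gripped the larger wooden-handled opener, slid its blade over the rim and under the lid until it met the inner curl, and levered. I did this twice, because after the first pass the pictures gave only about 5–7 mm of lift, which was too close to the 5 mm limit.
- **Lid height:** I estimate about 9 mm now. The edge moved roughly 2 pixels in the side view, and the blade's height under the lid agrees. Each pixel is about 4.5 mm here, so the exact figure is uncertain, but it is clearly above 5 mm. The raised edge read the same in the pictures before and after I laid the opener down.
- **Opener:** It shows lying on the bench in both views, about 70 mm from where it started. I felt it touch the bench before letting go.
- **Bystanders:** In the last pictures they look unmoved by eye. The arm partly hid the plate and the tin beside it in the top view, but the side view shows both in place.
- **Forces:** At the moments I read it, the wrist force stayed under about 17 N, with the highest reading when setting the opener down.
- **What I could not see:** The blade was hidden behind the gripper while it went in, so I guided that part by force readings and the arm's measured position.

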